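# Rack stove capping tiles and lock the keepers

### The arm

A 6-joint arm with a two-finger parallel gripper is mounted at the origin on the work surface. World frame = base frame: x ahead of the robot, y to its left, z up, the work surface at z = 0. Lengths are in m, angles in degrees, forces in N, time in s.
With the tool pointing down it reaches from about 0.4 to 0.825 m from the base axis. Payload 7 kg.
Tool frame: the origin (TCP) lies between the finger pads; the fingertips stand 19 mm ahead of it and the grasp point (between the pads) is the TCP (r.finger_overhang is the distance from the TCP to the fingertips, in m); z points along the fingers, y is the direction in which the jaws open and shut (so a half turn about z gives the same grasp; the last joint's range is limited). The gripper opens to 88 mm and grips with 3 to 60 N. Pads are 19 mm wide; open, the fingers measure 130 mm over their backs; the gripper's body (78 mm by 193 mm) begins 47 mm behind the grasp point.
Start: joints at [83.142, 20.546, 0.682, 0, -70.136, -16.507], TCP at [0.268, 0.62, 0.246] pointing down, gripper open.
Joint ranges: [-176.03, 176.03], [-82.01, 121.73], [-58.28, 71.71], [-173.87, 95.51], [-174.79, -0.11], [-173.66, 173.66]. Speed limits (degrees/s): [136.94, 136.94, 172.46, 180, 180, 180].

### API

Orientations are given as [roll, pitch, yaw] about the fixed x, y, z axes, in that order (R = Rz(yaw) Ry(pitch) Rx(roll)).
In Python, from plant import r, optics gives the robot as it stands. The module is installed in compiled form; this text tells all that it offers.
- The arm moves only by the tool step_arm, never from a script. Its argument "increments" is a list of rows, each an object of numbers: "tx", "ty", "tz": the shift along the world's x, y, z in mm; "ax", "ay", "az": the turn, a rotation vector about the world's x, y, z in degrees; "claw": the gripper command: -1 is shut, 1 is fully open, values between are in proportion. In form: [{"tx": .., "ty": .., "tz": .., "ax": .., "ay": .., "az": .., "claw": ..}, ...]. A call has 1 to 12 rows; each row shifts and turns the commanded pose from where the row before left it; what a row does not reach is not made up. A row lasts 1/10 s, in which the tool goes at most 50 mm and 8.59 degrees, less where a joint would pass 70% of its speed; a pose out of reach is approached as far as the arm can. A call with a gripper value outside its range is refused whole. The fingers move at their own pace and stop on an object; "newtons" is the grip in N (left out, the last holds). Time passes only in rows, so rows that do not move let the fingers close. It gives the time, the measured TCP pose, the force and the opening at its end, in the units of the state.
- r.get_state(): the state, without advancing time (a new reading comes with each control period).
- optics.capture(name): name is "side" or "top" or "wrist"; returns a dict with "image" (384x512x3 uint8, blue, green, red), "depth" (384x512 float32, m along the optical axis (not along the pixel's ray), 0 where there is no reading), "fx", "fy", "cx", "cy" (pixels), "R" (3x3) and "t" (3): a world point X has camera coordinates R X + t. Camera axes: x right, y down, z forward; pixel columns grow to the right and rows downward; lengths in m; the calibration is good to about 2 mm. The wrist camera is an equidistant fisheye: a pixel r from the principal point sees the ray r / f radians off the axis. A picture is of the moment at which its call begins.
- r.close_job(): hands the job in, once; it reports no verdict.
The state is a dict: "time_s": time; "joints": joint angles; "qd": joint speeds; "joint_torque": joint torques, N m; "tcp_pos": TCP position; "eef_rot": TCP orientation; "contact_force": force on the tool from outside, world axes, zero at the start; "moment": the same for the moment, N m; "gripper_width": finger opening in m.
Only numpy, scipy, OpenCV 4.12 (cv2) and the standard library are available. Lean on these libraries where they do the work, as an engineer would, in place of code of your own. Each camera call takes 0.05 s, during which the arm holds its last target. There are 200 camera calls.

### The job

Hang every capping tile that is on the table astride the wooden bar of the transport rack, side by side, keeping them upright since they are brittle. Then lock them in: put the blade of the T-handled key in the slot of each keeper's cam head and turn a quarter turn until the keeper is fully home over the bar, using only the key to move the keepers. Finally hang the key back in its rest, with the tiles still on the bar, and leave the other things on the bench alone.

Things in the scene. Friction and masses are not known exactly. Their poses are not given: they have to be found in the camera images.
- rack: fixed transport rack: a wooden bar 24 mm square along its own x between 30 mm square steel posts at x = -140 and +140 mm (250 mm of clear bar). Origin on the table under the bar's middle; bar top 130 mm, post tops 146 mm above the table; foot plates 60 x 90 x 10 mm. A capping tile astride the bar has its origin 90 mm above the table
- near_keeper (a joint): turn of the near keeper about its upright pivot, rad: 0 = fully open (tongue square to the bar, pointing along the rack's +y), 1.571 = home against its stop, tongue over the bar and pointing to the middle of the rack. Growing is clockwise seen from above. Starts between 0 and 0.3; stays where it is left; needs about 0.12 N m
- far_keeper (a joint): turn of the far keeper about its upright pivot, rad: 0 = fully open (tongue square to the bar, pointing along the rack's +y), 1.571 = home against its stop, tongue over the bar and pointing to the middle of the rack. Growing is anticlockwise seen from above. Starts between 0 and 0.3; stays where it is left; needs about 0.12 N m
- near_tongue: steel tongue of the near keeper with its brass slotted cam head, turning on the near post (at the rack's -x end). Origin on the pivot axis, 146 mm above the table. The tongue lies along its own +y to 130 mm from the pivot, 26 mm wide, from 6 to 13 mm above the origin; head 46 mm (y) by 39 mm (x), its top 26 mm above the origin
- far_tongue: steel tongue of the far keeper with its brass slotted cam head, turning on the far post (at the rack's +x end). Origin on the pivot axis, 146 mm above the table. The tongue lies along its own +y to 130 mm from the pivot, 26 mm wide, from 6 to 13 mm above the origin; head 46 mm (y) by 39 mm (x), its top 26 mm above the origin
- near_slot (a point): centre of the mouth of the slot in the near keeper's head, 172 mm above the table. The slot runs along this point's y: 38 mm long, 7 mm wide (x), 13 mm deep, closed at both ends. It turns with the keeper
- far_slot (a point): centre of the mouth of the slot in the far keeper's head, 172 mm above the table. The slot runs along this point's y: 38 mm long, 7 mm wide (x), 13 mm deep, closed at both ends. It turns with the keeper
- key: loose T-handled key, 0.25 kg, hanging upright by its collar in the rest. Origin at the centre of the blade's lower edge, z up. From below: blade 28 mm wide (own x), 3 mm thick (y), 14 mm high; shaft 14 mm across; collar 64 mm square, 46 to 54 mm above the origin; wooden handle 56 mm wide (x), 24 mm thick (y), 54 to 106 mm above the origin
- key_rest: fixed wooden rest for the key, 100 x 100 mm, 65 mm high, with a 44 mm square hole through the middle of its top; the key's blade and shaft hang through, the collar lies on the top. Origin on the table under the middle of the hole; sides along x and y
- rest_top (a point): centre of the hole in the rest, at the height of its top face (65 mm); the hung key's origin is 46 mm below it
- cap0: U-shaped terracotta capping tile, 0.25 kg, standing on its legs like a bridge: 48 mm long (own x, the way the tunnel runs), 64 mm wide over the legs (y), 55 mm high with a rounded ridge along x, 5 mm proud; crown 10 mm, legs 9 mm thick; opening 46 mm wide, 40 mm deep. Origin at the centre of the underside, level with the leg ends. Three or four of the alike cap0 to cap3 are present
- cap1: U-shaped terracotta capping tile, 0.25 kg, standing on its legs like a bridge: 48 mm long (own x, the way the tunnel runs), 64 mm wide over the legs (y), 55 mm high with a rounded ridge along x, 5 mm proud; crown 10 mm, legs 9 mm thick; opening 46 mm wide, 40 mm deep. Origin at the centre of the underside, level with the leg ends. Three or four of the alike cap0 to cap3 are present
- cap2: U-shaped terracotta capping tile, 0.25 kg, standing on its legs like a bridge: 48 mm long (own x, the way the tunnel runs), 64 mm wide over the legs (y), 55 mm high with a rounded ridge along x, 5 mm proud; crown 10 mm, legs 9 mm thick; opening 46 mm wide, 40 mm deep. Origin at the centre of the underside, level with the leg ends. Three or four of the alike cap0 to cap3 are present
- cap3: U-shaped terracotta capping tile, 0.25 kg, standing on its legs like a bridge: 48 mm long (own x, the way the tunnel runs), 64 mm wide over the legs (y), 55 mm high with a rounded ridge along x, 5 mm proud; crown 10 mm, legs 9 mm thick; opening 46 mm wide, 40 mm deep. Origin at the centre of the underside, level with the leg ends. Three or four of the alike cap0 to cap3 are present
- bucket: bystander: small black bucket, 140 mm across, 110 mm high; origin under its centre
- mallet: bystander: rubber mallet lying on the bench, about 240 mm long, 110 mm across the head, 60 mm high; origin under its middle
- stove_tile: bystander: hollow stove tile, 150 x 130 x 70 mm, open side up; origin under its centre
Mind the look-alikes: they are no part of the job. What is shaped like the cap2 but black or blue is not meant. Leave any grey or yellow look-alike of the cap3 alone.

How it is judged:
By the outcome, as a careful person would: the job done as asked, in the order asked, and still so for the second after the job is handed in, with the robot touching nothing.
Of cap0, cap1, cap2, cap3 only 3 to 4 are there at a start; the rules pass over those that are not, and their reading is None.
At some moment in a run one of cap0, cap1, cap2, cap3 may be knocked a few centimetres aside while the robot is not near it.
It also fails if it takes over 210 s, if anything falls off the work surface, if the arm or the gripper's body presses on something with over 40 N, if the wrist force passes 120 N, or if a joint passes its speed limit or range.

## Working session

There is one attempt and no reset: what is moved stays moved. The work goes in short steps, Python scripts to look and compute and a tool call to move; the robot and the scene stay as the last step left them, time stands still between calls to the robot, and variables do not carry over. Pictures are saved under pics/ and viewed, about 12 in all and at most 16, crops included, and the job is handed in when it is done.

Besides the shell and the picture viewer there is one more tool, called after ">>>" as name(argument=value, ...), one argument or row to a line, values as JSON. step_arm: Moves the arm, as the interface text tells. Its arguments: {"type":"object","properties":{"increments":{"type":"array","items":{"type":"object","properties":{"tx":{"type":"number"},"ty":{"type":"number"},"tz":{"type":"number"},"ax":{"type":"number"},"ay":{"type":"number"},"az":{"type":"number"},"claw":{"type":"number"}}}},"newtons":{"type":"number"}},"required":["increments"]}

```bash
mkdir -p pics; ls; python3 - <<'E'
from plant import r, optics
import cv2,numpy as np
print(r.get_state())
for n in ("top","side"):
    c=optics.capture(n); cv2.imwrite(f"pics/{n}0.png",c["image"]); np.savez(f"{n}0.npz",**c)
    print(n,c["fx"],c["fy"],c["cx"],c["cy"],c["R"],c["t"],(c["depth"]>0).mean())
E
```

```text
pics
{'time_s': 0.0, 'joints': array([ 8.31418529e+01,  2.05928715e+01,  6.34232347e-01, -2.11462083e-02,
       -7.01358261e+01, -1.65063655e+01]), 'qd': array([ 0.08546155,  0.05688167,  0.03293521, -0.08247267, -0.01876336,
        0.10391624]), 'joint_torque': array([-7.89829355e-04, -5.82722139e+01,  2.93066561e+01,  6.99742377e+00,
        6.92790709e-03, -1.52407133e-04]), 'tcp_pos': array([0.26753188, 0.61922182, 0.24460671]), 'eef_rot': array([ 1.79903779e+02, -7.78297044e-03, -2.33717077e+01]), 'contact_force': array([-0.02904963,  0.71042085,  0.83083814]), 'moment': array([-0.09617682,  0.0163561 , -0.03143821]), 'gripper_width': 0.08803371310464696}
top 404.25709737552353 404.25709737552353 249.4816109786039 191.5768050262353 [[ 0.01285511 -0.9997252  -0.01960281]
 [-0.9876001  -0.00962669 -0.15669513]
 [ 0.15646336  0.02137408 -0.98745246]] [-0.07350578  0.60789873  0.92849574] 0.9956715901692709
side 397.9790168219019 397.9790168219019 262.8577186931084 192.70683428186024 [[-0.99129992 -0.13100634  0.01272019]
 [-0.07680976  0.49729703 -0.86417355]
 [ 0.1068865  -0.85763221 -0.50303307]] [0.55883283 0.19548637 0.75731461] 0.9962921142578125
```

View pics/top0.png

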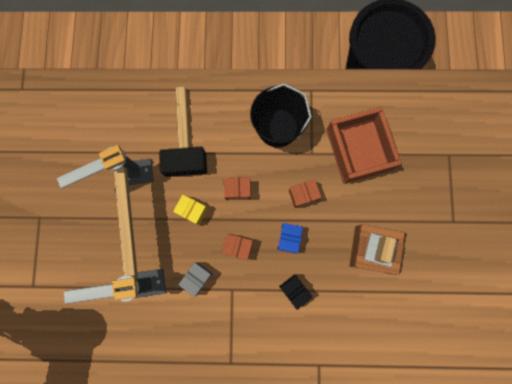

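View pics/side0.png

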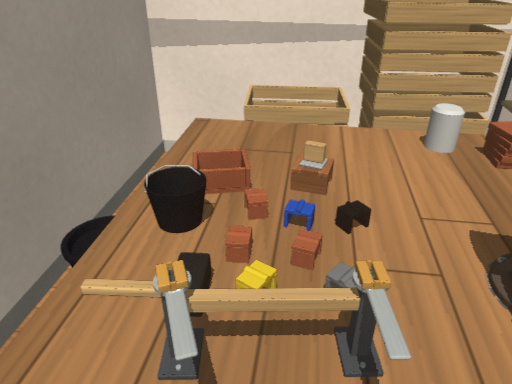

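```bash
cat > h.py <<'E'
import cv2,numpy as np
def cloud(c):
    v,u=np.mgrid[0:384,0:512]; z=c["depth"].astype(float)
    P=np.stack([(u-c["cx"])/c["fx"]*z,(v-c["cy"])/c["fy"]*z,z],-1)
    return (P-c["t"])@c["R"]
def proj(c,X):
    p=np.asarray(c["R"])@np.asarray(X)+c["t"]; return c["fx"]*p[0]/p[2]+c["cx"],c["fy"]*p[1]/p[2]+c["cy"]
def blobs(c,mask,amin=40):
    W=cloud(c); n,l,s,_=cv2.connectedComponentsWithStats(mask.astype(np.uint8))
    for i in range(1,n):
        if s[i,4]>=amin:
            yield W[(l==i)&(c["depth"]>0)],s[i]
def rect(P):
    (c,wh,a)=cv2.minAreaRect((P[:,:2]*1000).astype(np.float32))
    return np.round(c,1),np.round(wh,1),round(a,1)
def hsv(c): return cv2.cvtColor(c["image"],cv2.COLOR_BGR2HSV)
E
python3 - <<'E'
from h import *
for n in("top","side"):
    c=dict(np.load(n+"0.npz")); W=cloud(c); h=hsv(c)
    print(n,"table z",np.median(W[...,2][200:260,150:350]), "tcp px",proj(c,[.268,.62,.245]))
    for z0,z1,name in((.035,.065,"cap"),(.05,.25,"tall")):
        m=(W[...,2]>z0)&(W[...,2]<z1)&(c["depth"]>0)&(W[...,0]>.2)&(W[...,0]<.95)&(abs(W[...,1])<.7)
        for P,s in blobs(c,m): print(name,s,*rect(P),"z",P[:,2].min().round(3),np.percentile(P[:,2],[50,95]).round(3),P.mean(0).round(4))
c=dict(np.load("top0.npz"));h=hsv(c)
for u,v in((237,188),(306,194),(238,246),(380,250),(388,250),(374,250),(112,158),(124,270),(360,145)): print(u,v,h[v,u],cloud(c)[v,u].round(3))
E
```

```text
top table z 0.0011325487021071946 tcp px (np.float64(-129.12712917360608), np.float64(354.4576343147586))
cap [255  97  48  40 388] [ 800.5 -138.1] [116.2  84.4] 80.5 z 0.035 [0.051 0.063] [ 0.8184 -0.1405  0.0506]
cap [337 113  58  49 355] [ 731.4 -344.8] [124.8 105.7] 15.7 z 0.035 [0.051 0.064] [ 0.76   -0.3712  0.0504]
cap [329 122  69  59 266] [ 687.4 -316. ] [193.7  95.2] 56.7 z 0.035 [0.05  0.064] [ 0.6957 -0.3039  0.0503]
cap [ 159  146   47   29 1159] [685.6  99.7] [ 61.4 110.2] 5.2 z 0.035 [0.06  0.063] [0.6824 0.0978 0.0588]
cap [128 161  10  15  64] [659.4 216.7] [17.4 35. ] 63.5 z 0.035 [0.049 0.064] [0.6593 0.2169 0.0499]
cap [224 177  27  21 531] [619.5 -35.9] [48.4 63.3] 2.6 z 0.036 [0.051 0.056] [ 0.6186 -0.0359  0.0511]
cap [290 179  31  28 550] [ 608.7 -200.4] [48.4 64.5] 18.8 z 0.035 [0.051 0.056] [ 0.6077 -0.1997  0.0512]
cap [173 195  33  29 544] [565.8  78. ] [64.4 47.8] 63.2 z 0.035 [0.051 0.056] [0.5649 0.0769 0.0509]
cap [278 223  25  30 558] [ 499.4 -164. ] [48.  63.7] 79.6 z 0.035 [0.051 0.056] [ 0.4991 -0.1636  0.0514]
cap [352 224  20  43 197] [ 482.2 -32
[... 4133 characters left out ...]
 23 330] [478.9 -38.7] [62.4 47.9] 74.2 z 0.05 [0.051 0.055] [ 0.4783 -0.0371  0.0518]
tall [  153   252   258   109 10975] [532.1 178.5] [336.5 312.2] 8.2 z 0.05 [0.13  0.172] [0.5185 0.2175 0.1318]
tall [236 260  39  27 405] [567.1  77.2] [63.5 48.1] 64.5 z 0.05 [0.051 0.056] [0.5674 0.0781 0.0518]
237 188 [  9 160 164] [ 0.615 -0.037  0.057]
306 194 [  9 163 172] [ 0.603 -0.202  0.055]
238 246 [  9 164 143] [ 0.478 -0.042  0.055]
380 250 [ 18 122 121] [ 0.472 -0.356  0.108]
388 250 [ 18 122 211] [ 0.472 -0.368  0.128]
374 250 [ 45   9 179] [ 0.472 -0.354  0.072]
112 158 [ 18 157 185] [0.659 0.226 0.173]
124 270 [ 18 121 209] [0.422 0.199 0.132]
360 145 [  8 162 168] [ 0.736 -0.344  0.016]
```

```bash
cat > rack.py <<'E'
from h import *
def rack(c,pr=True):
    W=cloud(c);d=c["depth"]>0;z=W[...,2];near=d&(W[...,1]>.12)&(W[...,1]<.45)&(W[...,0]>.2)&(W[...,0]<.9)
    out={}
    for nm,lo,hi in(("head",.166,.18),("tongue",.152,.163),("bar",.124,.136)):
        for P,s in blobs(c,near&(z>lo)&(z<hi),60):
            print(nm,s,*rect(P),"z",np.median(P[:,2]).round(4),"mean",P.mean(0).round(4))
def key(c):
    W=cloud(c);z=W[...,2];d=(c["depth"]>0)&(abs(W[...,0]-.475)<.1)&(abs(W[...,1]+.37)<.1)
    for nm,lo,hi in(("handle",.115,.14),("collar",.069,.08),("rest",.060,.0685)):
        for P,s in blobs(c,d&(z>lo)&(z<hi),30): print(nm,s,*rect(P),"z",np.median(P[:,2]).round(4),P.mean(0).round(4))
if __name__=="__main__":
    for n in("top","side"):
        c=dict(np.load(n+"0.npz"));print(n);rack(c);key(c)
E
python3 rack.py
python3 - <<'E'
import cv2;import numpy as np
a=cv2.imread('pics/top0.png')
p=[cv2.resize(a[y:y+75,x:x+100],None,fx=4,fy=4,interpolation=cv2.INTER_CUBIC) for x,y in((60,125),(60,250),(330,210))]
b=cv2.imread('pics/side0.png');p.append(cv2.resize(b[125:200,265:365],None,fx=4,fy=4,interpolation=cv2.INTER_CUBIC))
cv2.imwrite('pics/crop0.png',np.vstack([np.hstack(p[:2]),np.hstack(p[2:])]))
E
```

```text
top
head [ 99 145  26  24 354] [662.9 228.3] [39.2 46.2] 25.7 z 0.1719 mean [0.6621 0.2278 0.1718]
head [112 278  25  22 391] [386.9 184.1] [38.8 46.1] 8.8 z 0.1723 mean [0.3869 0.1834 0.1722]
tongue [ 57 158  48  30 548] [628.9 298.7] [ 26.8 103.7] 26.1 z 0.1593 mean [0.6281 0.2983 0.1592]
tongue [110 161  16   9  60] [643.9 217.8] [ 8.  35.4] 24.9 z 0.1588 mean [0.6443 0.2178 0.1586]
tongue [ 64 284  50  20 626] [374.6 261.6] [ 26.  104.3] 8.8 z 0.1594 mean [0.3747 0.2615 0.1594]
bar [ 114  163   22  115 1252] [531.2 207.4] [254.4  27.1] 8.6 z 0.1304 mean [0.5256 0.2055 0.1302]
handle [379 236  17  27 311] [ 473.8 -368.5] [25.1 55.8] 73.5 z 0.1253 [ 0.4737 -0.3671  0.1248]
collar [364 232  34  35 383] [ 474.4 -368.9] [66.  66.2] 76.6 z 0.0737 [ 0.4736 -0.3574  0.0737]
rest [ 355  224   49   51 1049] [ 475.1 -368.7] [100.9 100.2] 80.1 z 0.0656 [ 0.475  -0.3654  0.0655]
side
head [155 260  33  30 650] [664.1 227.2] [38.9 48.1] 25.8 z 0.1717 mean [0.6628 0.2305 0.1713]
head [355 260  36  26 657] [388.1 183.5] [38.9 48.8] 9.3 z 0.1715 mean [0.3883 0.1865 0.171 ]
tongue [167 268   8  14  66] [667.5 219.5] [ 6.6 25.1] 26.7 z 0.16 mean [0.6677 0.2192 0.1601]
tongue [ 153  269   45   92 1720] [644.2 279.8] [ 50.9 148. ] 20.4 z 0.1586 mean [0.6323 0.2933 0.1584]
tongue [ 352  268   59   92 1683] [376.4 238.3] [ 45.9 149. ] 15.0 z 0.1586 mean [0.3788 0.2575 0.1584]
bar [ 184  287  186   17 2571] [519.  204.9] [263.9  27.8] 8.4 z 0.1296 mean [0.5215 0.2074 0.1293]
handle [304 140  22  10 144] [ 474.9 -365.9] [25.3 54.5] 73.0 z 0.1235 [ 0.4746 -0.3633  0.1227]
collar [299 158  29  11 178] [ 474.4 -368.8] [64.5 63.2] 73.6 z 0.0738 [ 0.4755 -0.3529  0.0738]
rest [291 154  43  22 367] [ 476.6 -367. ] [100.2  99.6] 80.1 z 0.0657 [ 0.477  -0.3483  0.0653]
```

View pics/crop0.png

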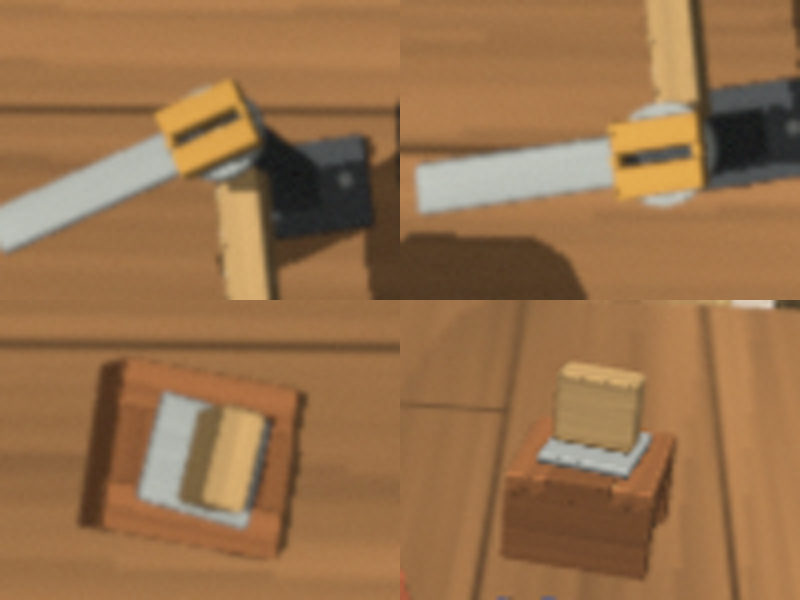

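The top view gives three terracotta tiles at about (237,188), (306,194) and (238,246), and the rest with the key at (380,250). The slotted heads are at (112,158) and (124,288), with the slots running along the tongues. I'll move to the first tile at (620,-36), yaw 2.5°.

>>> step_arm(
  increments=[
    {"tx": 22, "ty": -41, "az": 1.6, "claw": 1},
    {"tx": 22, "ty": -41, "az": 1.6},
    {"tx": 22, "ty": -41, "az": 1.6},
    {"tx": 22, "ty": -41, "az": 1.6},
    {"tx": 22, "ty": -41, "az": 1.6},
    {"tx": 22, "ty": -41, "az": 1.6},
    {"tx": 22, "ty": -41, "az": 1.6},
    {"tx": 22, "ty": -41, "az": 1.6},
    {"tx": 22, "ty": -41, "az": 1.6},
    {"tx": 22, "ty": -41, "az": 1.6},
    {"tx": 22, "ty": -41, "az": 1.6},
    {"tx": 22, "ty": -41, "az": 1.6},
  ],
  newtons=20,
)

```text
$.increments[0]: bad value
```

>>> step_arm(
  increments=[
    {"tx": 22, "ty": -41, "az": 1.6, "claw": 1},
    {"tx": 22, "ty": -41, "az": 1.6},
    {"tx": 22, "ty": -41, "az": 1.6},
    {"tx": 22, "ty": -41, "az": 1.6},
    {"tz": -30},
    {"tz": -30},
    {"tz": -30},
    {},
    {},
  ],
)

```text
$.increments[0]: bad value
```

>>> step_arm(
  increments=[
    {"tx": 22, "ty": -41, "tz": 0, "ax": 0, "ay": 0, "az": 1.6, "claw": 1},
  ],
  newtons=20,
)

```text
time_s: 0.2
tcp_pos: [0.2883, 0.581, 0.2437]
eef_rot: [179.9, -0.0, -21.6]
contact_force: [1.4, -0.9, -1.1]
gripper_width: 0.0875
```

>>> step_arm(
  increments=[
    {"tx": 22, "ty": -41, "tz": 0, "ax": 0, "ay": 0, "az": 1.6, "claw": 1},
    {"tx": 22, "ty": -41, "tz": 0, "ax": 0, "ay": 0, "az": 1.6, "claw": 1},
    {"tx": 22, "ty": -41, "tz": 0, "ax": 0, "ay": 0, "az": 1.6, "claw": 1},
    {"tx": 22, "ty": -41, "tz": 0, "ax": 0, "ay": 0, "az": 1.6, "claw": 1},
    {"tx": 22, "ty": -41, "tz": 0, "ax": 0, "ay": 0, "az": 1.6, "claw": 1},
    {"tx": 22, "ty": -41, "tz": 0, "ax": 0, "ay": 0, "az": 1.6, "claw": 1},
    {"tx": 22, "ty": -41, "tz": 0, "ax": 0, "ay": 0, "az": 1.6, "claw": 1},
    {"tx": 22, "ty": -41, "tz": 0, "ax": 0, "ay": 0, "az": 1.6, "claw": 1},
    {"tx": 22, "ty": -41, "tz": 0, "ax": 0, "ay": 0, "az": 1.6, "claw": 1},
    {"tx": 22, "ty": -41, "tz": 0, "ax": 0, "ay": 0, "az": 1.6, "claw": 1},
    {"tx": 22, "ty": -41, "tz": 0, "ax": 0, "ay": 0, "az": 1.6, "claw": 1},
    {"tx": 22, "ty": -41, "tz": 0, "ax": 0, "ay": 0, "az": 1.6, "claw": 1},
  ],
)

```text
time_s: 1.4
tcp_pos: [0.5541, 0.0848, 0.2455]
eef_rot: [-180.0, 0.0, -2.5]
contact_force: [0.6, 1.2, 1.0]
gripper_width: 0.0874
```

>>> step_arm(
  increments=[
    {"tx": 22, "ty": -41, "tz": 0, "ax": 0, "ay": 0, "az": 1.6, "claw": 1},
    {"tx": 22, "ty": -41, "tz": 0, "ax": 0, "ay": 0, "az": 1.6, "claw": 1},
    {"tx": 22, "ty": -41, "tz": 0, "ax": 0, "ay": 0, "az": 1.6, "claw": 1},
    {"tx": 0, "ty": 0, "tz": -30, "ax": 0, "ay": 0, "az": 0, "claw": 1},
    {"tx": 0, "ty": 0, "tz": -30, "ax": 0, "ay": 0, "az": 0, "claw": 1},
    {"tx": 0, "ty": 0, "tz": -30, "ax": 0, "ay": 0, "az": 0, "claw": 1},
    {"tx": 0, "ty": 0, "tz": 0, "ax": 0, "ay": 0, "az": 0, "claw": 1},
    {"tx": 0, "ty": 0, "tz": 0, "ax": 0, "ay": 0, "az": 0, "claw": 1},
  ],
)

```text
time_s: 2.2
tcp_pos: [0.6197, -0.0365, 0.1557]
eef_rot: [180.0, 0.1, 2.3]
contact_force: [-0.2, -0.1, 1.4]
gripper_width: 0.0875
```

```bash
cat > look.py <<'E'
from plant import r,optics
from h import *
from rack import rack,key
import sys
def caps(n,c,zlo=.035,zhi=.065):
    W=cloud(c);h=hsv(c)
    m=(W[...,2]>zlo)&(W[...,2]<zhi)&(c["depth"]>0)&(h[...,0]>4)&(h[...,0]<13)&(h[...,1]>130)&(W[...,0]<.68)&(W[...,0]>.2)&(W[...,1]>-.28)&(W[...,1]<.5)
    for P,s in blobs(c,m,80): print(n,"cap",s[4],*rect(P),np.percentile(P[:,2],95).round(3))
if __name__=="__main__":
    s=r.get_state(); print(s["time_s"],s["tcp_pos"].round(4),s["eef_rot"].round(2),s["joints"].round(1),s["contact_force"].round(1),s["moment"].round(2),s["gripper_width"].round(4))
    for n in ("top","side"):
        c=optics.capture(n); caps(n,c)
        if "bar" in sys.argv: caps(n+" onbar",c,.12,.152)
        if "rack" in sys.argv: rack(c)
        if "key" in sys.argv: key(c)
        if "save" in sys.argv: cv2.imwrite(f"pics/{n}_{sys.argv[-1]}.png",c["image"])
E
python3 look.py
```

```text
Traceback (most recent call last):
  File "look.py", line 10, in <module>
    s=r.get_state(); print(s["time_s"],s["tcp_pos"].round(4),s["eef_rot"].round(2),s["joints"].round(1),s["contact_force"].round(1),s["moment"].round(2),s["gripper_width"].round(4))
                                                                                                                                                         ^^^^^^^^^^^^^^^^^^^^^^^^
AttributeError: 'float' object has no attribute 'round'
```

```bash
sed -i 's/s\["gripper_width"\].round(4)/round(s["gripper_width"],4)/' look.py; python3 look.py
```

```text
2.2 [ 0.6197 -0.0365  0.1557] [1.7996e+02 7.0000e-02 2.2600e+00] [ 14.6  19.5 -13.3   0.  -57.3  77.6] [-0.2 -0.1  1.4] [-0.08 -0.04 -0.02] 0.0875
top cap 551 [ 608.6 -200.3] [48.5 64.1] 19.6 0.056
top cap 222 [605.1 -36.5] [19.8 63.4] 2.7 0.055
top cap 555 [477.4 -38.3] [63.8 47.9] 75.6 0.056
side cap 341 [ 608.8 -199.8] [47.9 62.9] 19.0 0.056
side cap 558 [620.3 -37. ] [47.4 68.7] 1.8 0.055
side cap 586 [478.6 -38.8] [65.  48.2] 75.5 0.055
```

>>> step_arm(
  increments=[
    {"tx": 0, "ty": 0, "tz": -38, "ax": 0, "ay": 0, "az": 0, "claw": 1},
    {"tx": 0, "ty": 0, "tz": -38, "ax": 0, "ay": 0, "az": 0, "claw": 1},
    {"tx": 0, "ty": 0, "tz": -25, "ax": 0, "ay": 0, "az": 0, "claw": 1},
    {"tx": 0, "ty": 0, "tz": -12, "ax": 0, "ay": 0, "az": 0, "claw": 1},
    {"tx": 0, "ty": 0, "tz": 0, "ax": 0, "ay": 0, "az": 0, "claw": 1},
    {"tx": 0, "ty": 0, "tz": 0, "ax": 0, "ay": 0, "az": 0, "claw": -1},
    {"tx": 0, "ty": 0, "tz": 0, "ax": 0, "ay": 0, "az": 0, "claw": -1},
    {"tx": 0, "ty": 0, "tz": 0, "ax": 0, "ay": 0, "az": 0, "claw": -1},
    {"tx": 0, "ty": 0, "tz": 0, "ax": 0, "ay": 0, "az": 0, "claw": -1},
    {"tx": 0, "ty": 0, "tz": 0, "ax": 0, "ay": 0, "az": 0, "claw": -1},
    {"tx": 0, "ty": 0, "tz": 0, "ax": 0, "ay": 0, "az": 0, "claw": -1},
  ],
)

```text
time_s: 3.4
tcp_pos: [0.6205, -0.036, 0.0439]
eef_rot: [-180.0, -0.1, 2.3]
contact_force: [-1.5, 2.1, 7.3]
gripper_width: 0.0638
```

>>> step_arm(
  increments=[
    {"tx": 0, "ty": 0, "tz": 20, "ax": 0, "ay": 0, "az": 0, "claw": -1},
    {"tx": 0, "ty": 0, "tz": 40, "ax": 0, "ay": 0, "az": 0, "claw": -1},
    {"tx": 0, "ty": 0, "tz": 40, "ax": 0, "ay": 0, "az": 0, "claw": -1},
    {"tx": 0, "ty": 0, "tz": 40, "ax": 0, "ay": 0, "az": 0, "claw": -1},
    {"tx": 0, "ty": 0, "tz": 40, "ax": 0, "ay": 0, "az": 0, "claw": -1},
    {"tx": -6, "ty": 36, "tz": 0, "ax": 0, "ay": 0, "az": 1, "claw": -1},
    {"tx": -6, "ty": 36, "tz": 0, "ax": 0, "ay": 0, "az": 1, "claw": -1},
    {"tx": -6, "ty": 36, "tz": 0, "ax": 0, "ay": 0, "az": 1, "claw": -1},
    {"tx": -6, "ty": 36, "tz": 0, "ax": 0, "ay": 0, "az": 1, "claw": -1},
    {"tx": -6, "ty": 36, "tz": 0, "ax": 0, "ay": 0, "az": 1, "claw": -1},
    {"tx": -7, "ty": 36, "tz": 0, "ax": 0, "ay": 0, "az": 1, "claw": -1},
    {"tx": -7, "ty": 34, "tz": 0, "ax": 0, "ay": 0, "az": 0.8, "claw": -1},
  ],
)

```text
time_s: 4.6
tcp_pos: [0.5746, 0.2149, 0.2221]
eef_rot: [180.0, 0.1, 9.1]
contact_force: [1.2, -0.6, -3.0]
gripper_width: 0.0635
```

>>> step_arm(
  increments=[
    {"tx": 0, "ty": 0, "tz": 0, "ax": 0, "ay": 0, "az": 0, "claw": -1},
    {"tx": 0, "ty": 0, "tz": 0, "ax": 0, "ay": 0, "az": 0, "claw": -1},
  ],
)

```text
time_s: 4.8
tcp_pos: [0.5749, 0.2142, 0.222]
eef_rot: [180.0, 0.1, 9.1]
contact_force: [-0.2, -0.5, -2.6]
gripper_width: 0.0638
```

```bash
python3 look.py save carry1; python3 -c "
import cv2;import numpy as np
a=cv2.imread('pics/top_carry1.png')[130:310,40:260];b=cv2.imread('pics/side_carry1.png')[200:380,130:420]
cv2.imwrite('pics/c1.png',np.hstack([cv2.resize(x,None,fx=1.5,fy=1.5) for x in(a,b)]))"
```

```text
4.8 [0.5749 0.2142 0.222 ] [1.7998e+02 8.0000e-02 9.1200e+00] [ 38.6  15.8  -9.3  -0.  -65.   60.5] [-0.2 -0.5 -2.6] [-0.1  -0.04 -0.02] 0.0638
top cap 546 [ 608.4 -200.4] [48.3 64.1] 18.2 0.056
top cap 557 [477.4 -38.2] [64.  47.9] 75.7 0.056
side cap 82 [ 590.3 -191.8] [17.4 34. ] 17.0 0.052
side cap 586 [479.  -38.9] [66.3 49. ] 75.4 0.055
```

View pics/c1.png

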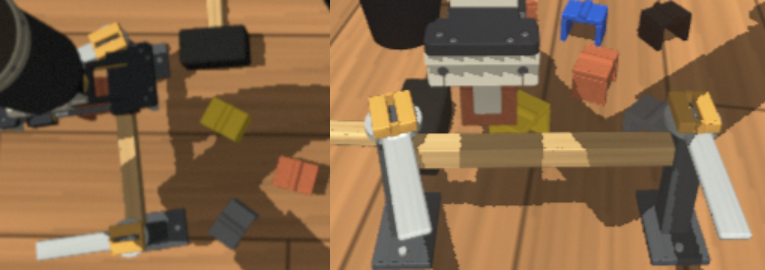

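The tile is held upright above the bar, clear of the far head. I'll lower it.

>>> step_arm(
  increments=[
    {"tx": 0, "ty": 0, "tz": -25, "ax": 0, "ay": 0, "az": 0, "claw": -1},
    {"tx": 0, "ty": 0, "tz": -25, "ax": 0, "ay": 0, "az": 0, "claw": -1},
    {"tx": 0, "ty": 0, "tz": -20, "ax": 0, "ay": 0, "az": 0, "claw": -1},
    {"tx": 0, "ty": 0, "tz": -10, "ax": 0, "ay": 0, "az": 0, "claw": -1},
    {"tx": 0, "ty": 0, "tz": -5, "ax": 0, "ay": 0, "az": 0, "claw": -1},
    {"tx": 0, "ty": 0, "tz": -3, "ax": 0, "ay": 0, "az": 0, "claw": -1},
    {"tx": 0, "ty": 0, "tz": -1, "ax": 0, "ay": 0, "az": 0, "claw": -1},
    {"tx": 0, "ty": 0, "tz": 0, "ax": 0, "ay": 0, "az": 0, "claw": -1},
  ],
)

```text
time_s: 5.7
tcp_pos: [0.5761, 0.2138, 0.1343]
eef_rot: [-180.0, -0.1, 9.0]
contact_force: [-0.3, -0.5, -2.6]
gripper_width: 0.0639
```

Still −2.6 N (carrying the tile), so I'll lower another 1.5 mm and release.

>>> step_arm(
  increments=[
    {"tx": 0, "ty": 0, "tz": -1, "ax": 0, "ay": 0, "az": 0, "claw": -1},
    {"tx": 0, "ty": 0, "tz": -0.5, "ax": 0, "ay": 0, "az": 0, "claw": -1},
    {"tx": 0, "ty": 0, "tz": 0, "ax": 0, "ay": 0, "az": 0, "claw": -1},
  ],
)

```text
time_s: 6.0
tcp_pos: [0.5762, 0.2139, 0.1339]
eef_rot: [-180.0, -0.1, 9.1]
contact_force: [-3.2, -0.9, 5.0]
gripper_width: 0.064
```

>>> step_arm(
  increments=[
    {"tx": 0, "ty": 0, "tz": 0, "ax": 0, "ay": 0, "az": 0, "claw": 0.5},
    {"tx": 0, "ty": 0, "tz": 0, "ax": 0, "ay": 0, "az": 0, "claw": 1},
    {"tx": 0, "ty": 0, "tz": 0, "ax": 0, "ay": 0, "az": 0, "claw": 1},
    {"tx": 0, "ty": 0, "tz": 0, "ax": 0, "ay": 0, "az": 0, "claw": 1},
    {"tx": 0, "ty": 0, "tz": 10, "ax": 0, "ay": 0, "az": 0, "claw": 1},
    {"tx": 0, "ty": 0, "tz": 30, "ax": 0, "ay": 0, "az": 0, "claw": 1},
    {"tx": 0, "ty": 0, "tz": 40, "ax": 0, "ay": 0, "az": 0, "claw": 1},
    {"tx": 0, "ty": 0, "tz": 10, "ax": 0, "ay": 0, "az": 0, "claw": 1},
  ],
)

```text
time_s: 6.8
tcp_pos: [0.5778, 0.2145, 0.2276]
eef_rot: [-179.9, -0.4, 9.1]
contact_force: [0.8, 0.6, 0.1]
gripper_width: 0.0877
```

>>> step_arm(
  increments=[
    {"tx": -12, "ty": -31, "tz": 0, "ax": 0, "ay": 0, "az": -3, "claw": 1},
    {"tx": -12, "ty": -32, "tz": 0, "ax": 0, "ay": 0, "az": -3, "claw": 1},
    {"tx": -12, "ty": -32, "tz": 0, "ax": 0, "ay": 0, "az": -3, "claw": 1},
    {"tx": -12, "ty": -32, "tz": 0, "ax": 0, "ay": 0, "az": -3, "claw": 1},
    {"tx": -12, "ty": -32, "tz": 0, "ax": 0, "ay": 0, "az": -3, "claw": 1},
    {"tx": -12, "ty": -31, "tz": 0, "ax": 0, "ay": 0, "az": -3, "claw": 1},
    {"tx": -13, "ty": -31, "tz": -10, "ax": 0, "ay": 0, "az": -3, "claw": 1},
    {"tx": -13, "ty": -31.5, "tz": -20, "ax": 0, "ay": 0, "az": -2.6, "claw": 1},
    {"tx": 0, "ty": 0, "tz": -40, "ax": 0, "ay": 0, "az": 0, "claw": 1},
    {"tx": 0, "ty": 0, "tz": 0, "ax": 0, "ay": 0, "az": 0, "claw": 1},
  ],
)

```text
time_s: 7.8
tcp_pos: [0.4746, -0.0402, 0.1491]
eef_rot: [179.9, 0.3, -14.7]
contact_force: [-0.3, 0.4, -0.3]
gripper_width: 0.0874
```

```bash
python3 look.py bar
```

```text
7.8 [ 0.4746 -0.0402  0.1491] [179.86   0.34 -14.7 ] [ 18.8   7.1 -31.2  -0.1 -52.   56.5] [-0.3  0.4 -0.3] [-0.07  0.13 -0.03] 0.0874
top cap 553 [ 608.6 -200.4] [48.3 64.2] 19.1 0.056
top onbar cap 687 [574.8 213.3] [48.1 65.3] 9.1 0.146
side cap 378 [ 609.9 -201.7] [48.  68.4] 18.6 0.055
side cap 584 [478.6 -38.9] [67.8 48.4] 75.5 0.055
side onbar cap 1385 [575.8 212.9] [48.2 65.5] 8.8 0.144
```

>>> step_arm(
  increments=[
    {"tx": 0, "ty": 0, "tz": -38, "ax": 0, "ay": 0, "az": 0, "claw": 1},
    {"tx": 0, "ty": 0, "tz": -34, "ax": 0, "ay": 0, "az": 0, "claw": 1},
    {"tx": 0, "ty": 0, "tz": -25, "ax": 0, "ay": 0, "az": 0, "claw": 1},
    {"tx": 0, "ty": 0, "tz": -12.5, "ax": 0, "ay": 0, "az": 0, "claw": 1},
    {"tx": 0, "ty": 0, "tz": 0, "ax": 0, "ay": 0, "az": 0, "claw": 1},
    {"tx": 0, "ty": 0, "tz": 0, "ax": 0, "ay": 0, "az": 0, "claw": -1},
    {"tx": 0, "ty": 0, "tz": 0, "ax": 0, "ay": 0, "az": 0, "claw": -1},
    {"tx": 0, "ty": 0, "tz": 0, "ax": 0, "ay": 0, "az": 0, "claw": -1},
    {"tx": 0, "ty": 0, "tz": 0, "ax": 0, "ay": 0, "az": 0, "claw": -1},
    {"tx": 0, "ty": 0, "tz": 0, "ax": 0, "ay": 0, "az": 0, "claw": -1},
    {"tx": 0, "ty": 0, "tz": 0, "ax": 0, "ay": 0, "az": 0, "claw": -1},
  ],
)

```text
time_s: 9.0
tcp_pos: [0.4786, -0.0385, 0.0436]
eef_rot: [-179.9, -0.1, -14.5]
contact_force: [-1.4, 1.9, 7.3]
gripper_width: 0.064
```

>>> step_arm(
  increments=[
    {"tx": 0, "ty": 0, "tz": 20, "ax": 0, "ay": 0, "az": 0, "claw": -1},
    {"tx": 0, "ty": 0, "tz": 40, "ax": 0, "ay": 0, "az": 0, "claw": -1},
    {"tx": 0, "ty": 0, "tz": 40, "ax": 0, "ay": 0, "az": 0, "claw": -1},
    {"tx": 0, "ty": 0, "tz": 40, "ax": 0, "ay": 0, "az": 0, "claw": -1},
    {"tx": 0, "ty": 0, "tz": 40, "ax": 0, "ay": 0, "az": 0, "claw": -1},
    {"tx": 7, "ty": 35, "tz": 0, "ax": 0, "ay": 0, "az": 3.4, "claw": -1},
    {"tx": 7, "ty": 35, "tz": 0, "ax": 0, "ay": 0, "az": 3.4, "claw": -1},
    {"tx": 7, "ty": 35, "tz": 0, "ax": 0, "ay": 0, "az": 3.4, "claw": -1},
    {"tx": 7, "ty": 35, "tz": 0, "ax": 0, "ay": 0, "az": 3.4, "claw": -1},
    {"tx": 7, "ty": 35, "tz": 0, "ax": 0, "ay": 0, "az": 3.4, "claw": -1},
    {"tx": 6, "ty": 35, "tz": 0, "ax": 0, "ay": 0, "az": 3.4, "claw": -1},
    {"tx": 6, "ty": 34.5, "tz": 0, "ax": 0, "ay": 0, "az": 3.2, "claw": -1},
  ],
)

```text
time_s: 10.2
tcp_pos: [0.5241, 0.2067, 0.2221]
eef_rot: [180.0, 0.1, 9.2]
contact_force: [0.7, -0.7, -3.4]
gripper_width: 0.0637
```

>>> step_arm(
  increments=[
    {"tx": 0, "ty": 0, "tz": 0, "ax": 0, "ay": 0, "az": 0, "claw": -1},
    {"tx": 0, "ty": 0, "tz": -25, "ax": 0, "ay": 0, "az": 0, "claw": -1},
    {"tx": 0, "ty": 0, "tz": -25, "ax": 0, "ay": 0, "az": 0, "claw": -1},
    {"tx": 0, "ty": 0, "tz": -20, "ax": 0, "ay": 0, "az": 0, "claw": -1},
    {"tx": 0, "ty": 0, "tz": -10, "ax": 0, "ay": 0, "az": 0, "claw": -1},
    {"tx": 0, "ty": 0, "tz": -5, "ax": 0, "ay": 0, "az": 0, "claw": -1},
    {"tx": 0, "ty": 0, "tz": -3, "ax": 0, "ay": 0, "az": 0, "claw": -1},
    {"tx": 0, "ty": 0, "tz": -1.5, "ax": 0, "ay": 0, "az": 0, "claw": -1},
    {"tx": 0, "ty": 0, "tz": -1, "ax": 0, "ay": 0, "az": 0, "claw": -1},
    {"tx": 0, "ty": 0, "tz": 0, "ax": 0, "ay": 0, "az": 0, "claw": -1},
  ],
)

```text
time_s: 11.2
tcp_pos: [0.5251, 0.2057, 0.1337]
eef_rot: [-180.0, -0.1, 9.1]
contact_force: [-3.5, -1.9, 4.7]
gripper_width: 0.064
```

>>> step_arm(
  increments=[
    {"tx": 0, "ty": 0, "tz": 0, "ax": 0, "ay": 0, "az": 0, "claw": 0.5},
    {"tx": 0, "ty": 0, "tz": 0, "ax": 0, "ay": 0, "az": 0, "claw": 1},
    {"tx": 0, "ty": 0, "tz": 0, "ax": 0, "ay": 0, "az": 0, "claw": 1},
    {"tx": 0, "ty": 0, "tz": 0, "ax": 0, "ay": 0, "az": 0, "claw": 1},
    {"tx": 0, "ty": 0, "tz": 10, "ax": 0, "ay": 0, "az": 0, "claw": 1},
    {"tx": 0, "ty": 0, "tz": 30, "ax": 0, "ay": 0, "az": 0, "claw": 1},
    {"tx": 0, "ty": 0, "tz": 40, "ax": 0, "ay": 0, "az": 0, "claw": 1},
    {"tx": 0, "ty": 0, "tz": 10, "ax": 0, "ay": 0, "az": 0, "claw": 1},
  ],
)

```text
time_s: 12.0
tcp_pos: [0.5267, 0.2066, 0.2274]
eef_rot: [-179.9, -0.4, 9.1]
contact_force: [0.9, 1.5, 0.0]
gripper_width: 0.0878
```

>>> step_arm(
  increments=[
    {"tx": 8, "ty": -40, "tz": 0, "ax": 0, "ay": 0, "az": 1, "claw": 1},
    {"tx": 8, "ty": -40, "tz": 0, "ax": 0, "ay": 0, "az": 1, "claw": 1},
    {"tx": 8, "ty": -40, "tz": 0, "ax": 0, "ay": 0, "az": 1, "claw": 1},
    {"tx": 8, "ty": -41, "tz": 0, "ax": 0, "ay": 0, "az": 1, "claw": 1},
    {"tx": 8, "ty": -41, "tz": 0, "ax": 0, "ay": 0, "az": 1, "claw": 1},
    {"tx": 8, "ty": -41, "tz": 0, "ax": 0, "ay": 0, "az": 1, "claw": 1},
    {"tx": 9, "ty": -41, "tz": 0, "ax": 0, "ay": 0, "az": 1, "claw": 1},
    {"tx": 9, "ty": -41, "tz": 0, "ax": 0, "ay": 0, "az": 1, "claw": 1},
    {"tx": 9, "ty": -41, "tz": 0, "ax": 0, "ay": 0, "az": 1, "claw": 1},
    {"tx": 9, "ty": -40.5, "tz": 0, "ax": 0, "ay": 0, "az": 1, "claw": 1},
    {"tx": 0, "ty": 0, "tz": -40, "ax": 0, "ay": 0, "az": 0, "claw": 1},
    {"tx": 0, "ty": 0, "tz": -30, "ax": 0, "ay": 0, "az": 0, "claw": 1},
  ],
)

```text
time_s: 13.2
tcp_pos: [0.6085, -0.2025, 0.1511]
eef_rot: [-180.0, -0.0, 18.9]
contact_force: [-0.6, -0.1, -0.9]
gripper_width: 0.0877
```

```bash
python3 look.py bar
```

```text
13.2 [ 0.6085 -0.2025  0.1511] [-1.800e+02 -4.000e-02  1.887e+01] [ -1.   21.5 -10.9  -0.  -57.6 109.9] [-0.6 -0.1 -0.9] [-0.01  0.04 -0.01] 0.0877
top onbar cap 854 [553.8 225.3] [ 57.3 114.8] 76.4 0.146
side cap 379 [ 609.3 -200.9] [48.4 66.6] 19.3 0.055
side onbar cap 1370 [523.4 204.1] [49.9 66.3] 8.7 0.145
side onbar cap 1387 [575.8 213.3] [48.2 64.4] 8.8 0.144
```

>>> step_arm(
  increments=[
    {"tx": 0, "ty": 0, "tz": -38, "ax": 0, "ay": 0, "az": 0, "claw": 1},
    {"tx": 0, "ty": 0, "tz": -34, "ax": 0, "ay": 0, "az": 0, "claw": 1},
    {"tx": 0, "ty": 0, "tz": -25, "ax": 0, "ay": 0, "az": 0, "claw": 1},
    {"tx": 0, "ty": 0, "tz": -12.5, "ax": 0, "ay": 0, "az": 0, "claw": 1},
    {"tx": 0, "ty": 0, "tz": 0, "ax": 0, "ay": 0, "az": 0, "claw": 1},
    {"tx": 0, "ty": 0, "tz": 0, "ax": 0, "ay": 0, "az": 0, "claw": -1},
    {"tx": 0, "ty": 0, "tz": 0, "ax": 0, "ay": 0, "az": 0, "claw": -1},
    {"tx": 0, "ty": 0, "tz": 0, "ax": 0, "ay": 0, "az": 0, "claw": -1},
    {"tx": 0, "ty": 0, "tz": 0, "ax": 0, "ay": 0, "az": 0, "claw": -1},
    {"tx": 0, "ty": 0, "tz": 0, "ax": 0, "ay": 0, "az": 0, "claw": -1},
    {"tx": 0, "ty": 0, "tz": 0, "ax": 0, "ay": 0, "az": 0, "claw": -1},
  ],
)

```text
time_s: 14.4
tcp_pos: [0.6094, -0.2009, 0.0438]
eef_rot: [180.0, -0.1, 19.1]
contact_force: [-1.4, 2.2, 7.0]
gripper_width: 0.0637
```

>>> step_arm(
  increments=[
    {"tx": 0, "ty": 0, "tz": 20, "ax": 0, "ay": 0, "az": 0, "claw": -1},
    {"tx": 0, "ty": 0, "tz": 40, "ax": 0, "ay": 0, "az": 0, "claw": -1},
    {"tx": 0, "ty": 0, "tz": 40, "ax": 0, "ay": 0, "az": 0, "claw": -1},
    {"tx": 0, "ty": 0, "tz": 40, "ax": 0, "ay": 0, "az": 0, "claw": -1},
    {"tx": 0, "ty": 0, "tz": 40, "ax": 0, "ay": 0, "az": 0, "claw": -1},
    {"tx": -13, "ty": 40, "tz": 0, "ax": 0, "ay": 0, "az": -1, "claw": -1},
    {"tx": -13, "ty": 40, "tz": 0, "ax": 0, "ay": 0, "az": -1, "claw": -1},
    {"tx": -13, "ty": 40, "tz": 0, "ax": 0, "ay": 0, "az": -1, "claw": -1},
    {"tx": -13, "ty": 40, "tz": 0, "ax": 0, "ay": 0, "az": -1, "claw": -1},
    {"tx": -13, "ty": 40, "tz": 0, "ax": 0, "ay": 0, "az": -1, "claw": -1},
    {"tx": -14, "ty": 40, "tz": 0, "ax": 0, "ay": 0, "az": -1, "claw": -1},
    {"tx": -14, "ty": 40, "tz": 0, "ax": 0, "ay": 0, "az": -1, "claw": -1},
  ],
)

```text
time_s: 15.6
tcp_pos: [0.5145, 0.0804, 0.2225]
eef_rot: [-180.0, 0.0, 12.0]
contact_force: [1.7, 0.5, -2.0]
gripper_width: 0.0638
```

>>> step_arm(
  increments=[
    {"tx": -14, "ty": 40, "tz": 0, "ax": 0, "ay": 0, "az": -1, "claw": -1},
    {"tx": -14, "ty": 39, "tz": 0, "ax": 0, "ay": 0, "az": -1, "claw": -1},
    {"tx": -14.6, "ty": 39.2, "tz": 0, "ax": 0, "ay": 0, "az": -1, "claw": -1},
    {"tx": 0, "ty": 0, "tz": 0, "ax": 0, "ay": 0, "az": 0, "claw": -1},
    {"tx": 0, "ty": 0, "tz": 0, "ax": 0, "ay": 0, "az": 0, "claw": -1},
    {"tx": 0, "ty": 0, "tz": -25, "ax": 0, "ay": 0, "az": 0, "claw": -1},
    {"tx": 0, "ty": 0, "tz": -25, "ax": 0, "ay": 0, "az": 0, "claw": -1},
    {"tx": 0, "ty": 0, "tz": 0, "ax": 0, "ay": 0, "az": 0, "claw": -1},
  ],
)

```text
time_s: 16.4
tcp_pos: [0.4714, 0.1948, 0.1695]
eef_rot: [179.8, 0.3, 8.9]
contact_force: [-0.4, -0.1, -2.6]
gripper_width: 0.0645
```

>>> step_arm(
  increments=[
    {"tx": 0, "ty": 0, "tz": -20, "ax": 0, "ay": 0, "az": 0, "claw": -1},
    {"tx": 0, "ty": 0, "tz": -10, "ax": 0, "ay": 0, "az": 0, "claw": -1},
    {"tx": 0, "ty": 0, "tz": -5, "ax": 0, "ay": 0, "az": 0, "claw": -1},
    {"tx": 0, "ty": 0, "tz": -3, "ax": 0, "ay": 0, "az": 0, "claw": -1},
    {"tx": 0, "ty": 0, "tz": -1.5, "ax": 0, "ay": 0, "az": 0, "claw": -1},
    {"tx": 0, "ty": 0, "tz": -1, "ax": 0, "ay": 0, "az": 0, "claw": -1},
    {"tx": 0, "ty": 0, "tz": 0, "ax": 0, "ay": 0, "az": 0, "claw": -1},
  ],
)

```text
time_s: 17.1
tcp_pos: [0.4734, 0.1973, 0.1338]
eef_rot: [180.0, -0.1, 9.1]
contact_force: [-3.9, -2.5, 8.2]
gripper_width: 0.0641
```

>>> step_arm(
  increments=[
    {"tx": 0, "ty": 0, "tz": 0, "ax": 0, "ay": 0, "az": 0, "claw": 0.5},
    {"tx": 0, "ty": 0, "tz": 0, "ax": 0, "ay": 0, "az": 0, "claw": 1},
    {"tx": 0, "ty": 0, "tz": 0, "ax": 0, "ay": 0, "az": 0, "claw": 1},
    {"tx": 0, "ty": 0, "tz": 0, "ax": 0, "ay": 0, "az": 0, "claw": 1},
    {"tx": 0, "ty": 0, "tz": 10, "ax": 0, "ay": 0, "az": 0, "claw": 1},
    {"tx": 0, "ty": 0, "tz": 30, "ax": 0, "ay": 0, "az": 0, "claw": 1},
    {"tx": 0, "ty": 0, "tz": 40, "ax": 0, "ay": 0, "az": 0, "claw": 1},
    {"tx": 0, "ty": 0, "tz": 10, "ax": 0, "ay": 0, "az": 0, "claw": 1},
  ],
)

```text
time_s: 17.9
tcp_pos: [0.475, 0.1984, 0.2271]
eef_rot: [-179.9, -0.4, 9.1]
contact_force: [-0.3, 0.5, 0.5]
gripper_width: 0.0879
```

>>> step_arm(
  increments=[
    {"tx": 0, "ty": -47, "tz": 0, "ax": 0, "ay": 0, "az": -2.1, "claw": 1},
    {"tx": 0, "ty": -47, "tz": 0, "ax": 0, "ay": 0, "az": -2.1, "claw": 1},
    {"tx": 0, "ty": -47, "tz": 0, "ax": 0, "ay": 0, "az": -2.1, "claw": 1},
    {"tx": 0, "ty": -47, "tz": 0, "ax": 0, "ay": 0, "az": -2.1, "claw": 1},
    {"tx": 0, "ty": -47, "tz": 0, "ax": 0, "ay": 0, "az": -2.1, "claw": 1},
    {"tx": 0, "ty": -47, "tz": 0, "ax": 0, "ay": 0, "az": -2.1, "claw": 1},
    {"tx": 0, "ty": -47, "tz": 0, "ax": 0, "ay": 0, "az": -2.1, "claw": 1},
    {"tx": 0, "ty": -47, "tz": 0, "ax": 0, "ay": 0, "az": -2.1, "claw": 1},
    {"tx": 0, "ty": -47, "tz": 0, "ax": 0, "ay": 0, "az": -2.1, "claw": 1},
    {"tx": 0, "ty": -47, "tz": 0, "ax": 0, "ay": 0, "az": -2.1, "claw": 1},
    {"tx": 0, "ty": -47, "tz": 0, "ax": 0, "ay": 0, "az": -2.1, "claw": 1},
    {"tx": 0.8, "ty": -49, "tz": 0, "ax": 0, "ay": 0, "az": -2.4, "claw": 1},
  ],
)

```text
time_s: 19.1
tcp_pos: [0.4736, -0.3706, 0.2226]
eef_rot: [180.0, -0.0, -16.5]
contact_force: [1.2, 0.9, 0.1]
gripper_width: 0.0872
```

```bash
python3 look.py bar rack key save p2
```

```text
19.1 [ 0.4736 -0.3706  0.2226] [ 1.800e+02 -3.000e-02 -1.654e+01] [-19.4  14.6 -10.9   0.  -64.5  92.9] [1.2 0.9 0.1] [ 0.03 -0.21  0.05] 0.0872
top onbar cap 2120 [526.  205.3] [155.7  65.6] 9.1 0.145
head [ 99 145  27  24 356] [662.4 228.1] [39.3 46. ] 26.9 z 0.1721 mean [0.6622 0.2277 0.172 ]
head [112 278  25  22 387] [386.9 184.1] [38.8 45.8] 8.9 z 0.1724 mean [0.3869 0.1834 0.1723]
tongue [ 57 158  48  30 551] [628.5 298.6] [ 26.2 102.9] 26.5 z 0.1592 mean [0.6281 0.2981 0.1591]
tongue [ 64 284  50  20 623] [374.6 261.6] [ 26.  103.8] 9.0 z 0.1593 mean [0.3746 0.2615 0.1593]
bar [114 163  13  26 229] [629.  222.3] [56.2 25.5] 6.4 z 0.1304 mean [0.6244 0.2208 0.1303]
bar [121 257  15  21 220] [427.5 190.5] [44.3 24.2] 9.3 z 0.1305 mean [0.4293 0.1899 0.1304]
rest [388 260  13  15 120] [ 433.7 -400.9] [24.6 32.4] 71.7 z 0.0658 [ 0.433  -0.4005  0.0656]
side onbar cap 2777 [497.6 200.1] [102.9  65.5] 9.6 0.145
side onbar cap 1389 [575.8 212.8] [48.1 64.7] 8.8 0.145
head [155 260  33  30 648] [663.9 227.3] [39.  48.7] 25.8 z 0.1716 mean [0.6627 0.2304 0.1712]
head [355 260  36  26 
[... 433 characters left out ...]
 z 0.1297 mean [0.4207 0.1927 0.1294]
bar [184 289  35  15 472] [625.1 221.8] [49.3 24. ] 9.7 z 0.1298 mean [0.624  0.2232 0.1294]
bar [256 304  36   9 220] [520.  234.1] [48.1  6.7] 4.6 z 0.1294 mean [0.5201 0.2345 0.1301]
bar [293 305  36   8 220] [469.4 225.6] [48.1  8.9] 2.7 z 0.1296 mean [0.4699 0.2263 0.1299]
bar [218 306  35   8 216] [571.9 242.7] [46.8  3.8] 9.4 z 0.1298 mean [0.5718 0.2429 0.13  ]
handle [304 140  22  10 142] [ 474.7 -366.9] [24.5 55.3] 73.8 z 0.1238 [ 0.4745 -0.3638  0.1226]
collar [299 158  29  11 175] [ 475.2 -367.2] [63.4 63.4] 75.5 z 0.0739 [ 0.4754 -0.3523  0.0738]
rest [291 154  43  22 365] [ 476.3 -368.9] [103.4 100. ] 80.0 z 0.0658 [ 0.4773 -0.3487  0.0654]
```

View pics/side_p2.png

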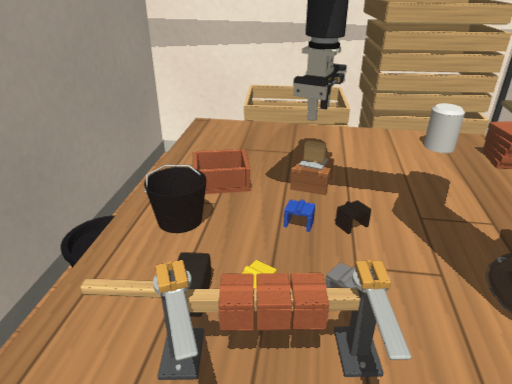

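The three tiles sit side by side on the bar, at pixels (220–327, 272–328). Next is the key.

>>> step_arm(
  increments=[
    {"tx": 0, "ty": 0, "tz": -38, "ax": 0, "ay": 0, "az": 0, "claw": 1},
    {"tx": 0, "ty": 0, "tz": -38, "ax": 0, "ay": 0, "az": 0, "claw": 1},
    {"tx": 0, "ty": 0, "tz": -28, "ax": 0, "ay": 0, "az": 0, "claw": 1},
    {"tx": 0, "ty": 0, "tz": -14.5, "ax": 0, "ay": 0, "az": 0, "claw": 1},
    {"tx": 0, "ty": 0, "tz": 0, "ax": 0, "ay": 0, "az": 0, "claw": 1},
    {"tx": 0, "ty": 0, "tz": 0, "ax": 0, "ay": 0, "az": 0, "claw": -1},
    {"tx": 0, "ty": 0, "tz": 0, "ax": 0, "ay": 0, "az": 0, "claw": -1},
    {"tx": 0, "ty": 0, "tz": 0, "ax": 0, "ay": 0, "az": 0, "claw": -1},
    {"tx": 0, "ty": 0, "tz": 0, "ax": 0, "ay": 0, "az": 0, "claw": -1},
    {"tx": 0, "ty": 0, "tz": 0, "ax": 0, "ay": 0, "az": 0, "claw": -1},
    {"tx": 0, "ty": 0, "tz": 0, "ax": 0, "ay": 0, "az": 0, "claw": -1},
    {"tx": 0, "ty": 0, "tz": 0, "ax": 0, "ay": 0, "az": 0, "claw": -1},
  ],
  newtons=50,
)

```text
time_s: 20.4
tcp_pos: [0.4739, -0.3687, 0.1037]
eef_rot: [180.0, -0.0, -16.5]
contact_force: [-0.5, 1.3, 0.6]
gripper_width: 0.0371
```

>>> step_arm(
  increments=[
    {"tx": 0, "ty": 0, "tz": 0, "ax": 0, "ay": 0, "az": 0, "claw": -1},
    {"tx": 0, "ty": 0, "tz": 0, "ax": 0, "ay": 0, "az": 0, "claw": -1},
    {"tx": 0, "ty": 0, "tz": 0, "ax": 0, "ay": 0, "az": 0, "claw": -1},
    {"tx": 0, "ty": 0, "tz": 0, "ax": 0, "ay": 0, "az": 0, "claw": -1},
  ],
)

```text
time_s: 20.8
tcp_pos: [0.4739, -0.3686, 0.1035]
eef_rot: [-180.0, 0.0, -16.5]
contact_force: [-1.0, 0.3, -0.9]
gripper_width: 0.0237
```

>>> step_arm(
  increments=[
    {"tx": 0, "ty": 0, "tz": 16, "ax": 0, "ay": 0, "az": 0, "claw": -1},
    {"tx": 0, "ty": 0, "tz": 36, "ax": 0, "ay": 0, "az": 0, "claw": -1},
    {"tx": 0, "ty": 0, "tz": 36, "ax": 0, "ay": 0, "az": 0, "claw": -1},
    {"tx": 0, "ty": 0, "tz": 36, "ax": 0, "ay": 0, "az": 0, "claw": -1},
    {"tx": 0, "ty": 0, "tz": 36, "ax": 0, "ay": 0, "az": 0, "claw": -1},
    {"tx": 0, "ty": 0, "tz": 36, "ax": 0, "ay": 0, "az": 0, "claw": -1},
    {"tx": 0, "ty": 40, "tz": 0, "ax": 0, "ay": 0, "az": -4, "claw": -1},
    {"tx": 0, "ty": 40, "tz": 0, "ax": 0, "ay": 0, "az": -4, "claw": -1},
    {"tx": 0, "ty": 40, "tz": 0, "ax": 0, "ay": 0, "az": -4, "claw": -1},
    {"tx": 0, "ty": 40, "tz": 0, "ax": 0, "ay": 0, "az": -4, "claw": -1},
    {"tx": 0, "ty": 40, "tz": 0, "ax": 0, "ay": 0, "az": -4, "claw": -1},
    {"tx": 0, "ty": 40, "tz": 0, "ax": 0, "ay": 0, "az": -4, "claw": -1},
  ],
)

```text
time_s: 22.0
tcp_pos: [0.4732, -0.1271, 0.2992]
eef_rot: [180.0, 0.0, -40.6]
contact_force: [1.0, -0.3, -2.4]
gripper_width: 0.0239
```

>>> step_arm(
  increments=[
    {"tx": -5, "ty": 40, "tz": 0, "ax": 0, "ay": 0, "az": -5, "claw": -1},
    {"tx": -5, "ty": 40, "tz": 0, "ax": 0, "ay": 0, "az": -5, "claw": -1},
    {"tx": -10, "ty": 40, "tz": 0, "ax": 0, "ay": 0, "az": -5, "claw": -1},
    {"tx": -10, "ty": 40, "tz": 0, "ax": 0, "ay": 0, "az": -5, "claw": -1},
    {"tx": -10, "ty": 40, "tz": 0, "ax": 0, "ay": 0, "az": -5, "claw": -1},
    {"tx": -12, "ty": 40, "tz": 0, "ax": 0, "ay": 0, "az": -5, "claw": -1},
    {"tx": -15, "ty": 40, "tz": 0, "ax": 0, "ay": 0, "az": -5, "claw": -1},
    {"tx": -20, "ty": 32.3, "tz": 0, "ax": 0, "ay": 0, "az": -5.6, "claw": -1},
    {"tx": 0, "ty": 0, "tz": 0, "ax": 0, "ay": 0, "az": 0, "claw": -1},
    {"tx": 0, "ty": 0, "tz": 0, "ax": 0, "ay": 0, "az": 0, "claw": -1},
    {"tx": 0, "ty": 0, "tz": 0, "ax": 0, "ay": 0, "az": 0, "claw": -1},
  ],
)

```text
time_s: 23.1
tcp_pos: [0.3869, 0.1831, 0.2993]
eef_rot: [180.0, -0.0, -81.0]
contact_force: [0.3, -0.1, -2.0]
gripper_width: 0.0239
```

```bash
python3 - <<'E'
from plant import r,optics
from h import *
c={n:optics.capture(n) for n in("side","wrist")}
s=r.get_state(); print(s["tcp_pos"],s["eef_rot"],s["joints"].round(1),s["contact_force"],s["moment"])
w=c["wrist"]; print({k:w[k] for k in("fx","cx","cy","R","t")})
a=c["side"]["image"][150:330,290:470]
cv2.imwrite("pics/n1.png",np.hstack([cv2.resize(a,(384,384),interpolation=cv2.INTER_CUBIC),cv2.resize(w["image"],(400,300)).copy() if 0 else cv2.copyMakeBorder(cv2.resize(w["image"],(400,300)),42,42,0,0,cv2.BORDER_CONSTANT)]))
E
```

```text
[0.38720356 0.1827346  0.29939582] [ 1.79982903e+02 -1.44939391e-02 -8.11190359e+01] [ 51.9  -5.7 -23.1  -0.  -72.6 -43. ] [-0.12467605 -0.28968288 -2.20704781] [ 0.09752654 -0.08535137 -0.0177358 ]
{'fx': 297.3186396354542, 'cx': 254.43391888897077, 'cy': 195.23265214771774, 'R': array([[-9.87980907e-01, -1.54574297e-01,  7.16821719e-04],
       [-1.49101001e-01,  9.54200430e-01,  2.59365441e-01],
       [-4.07752223e-02,  2.56141225e-01, -9.65778988e-01]]), 't': array([ 0.41102277, -0.16357132,  0.41063475])}
```

View pics/n1.png

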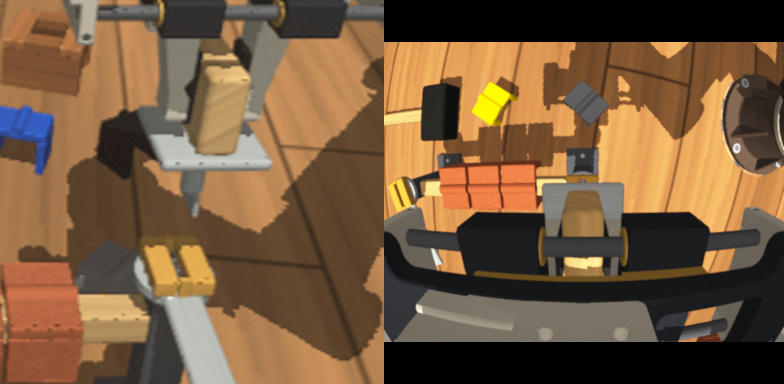

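```bash
cat > keyin.py <<'E'
from plant import r,optics
from h import *
def run(hx,hy,z0,n="side"):
    c=optics.capture(n);W=cloud(c);d=(c["depth"]>0)&(abs(W[...,0]-hx)<.06)&(abs(W[...,1]-hy)<.06);z=W[...,2]
    for nm,lo,hi in(("blade",z0-.002,z0+.014),("shaft",z0+.016,z0+.044),("collar",z0+.046,z0+.058),("head",.166,.18)):
        for P,s in blobs(c,d&(z>lo)&(z<hi),15): print(n,nm,s,*rect(P),P.mean(0).round(4))
    S=(d&(z>.166)&(z<.18)); v,u=np.nonzero(S); b=(slice(v.min(),v.max()+1),slice(u.min(),u.max()+1))
    # slot: dark / deep pixels within head outline
    hull=cv2.convexHull(np.c_[u,v].astype(np.int32)); m=np.zeros(S.shape,np.uint8); cv2.fillConvexPoly(m,hull,1); m=cv2.erode(m,np.ones((3,3)))
    g=cv2.cvtColor(c["image"],cv2.COLOR_BGR2GRAY); sl=(m>0)&(g<90)
    v,u=np.nonzero(sl)
    ray=np.stack([(u-c["cx"])/c["fx"],(v-c["cy"])/c["fy"],np.ones(len(u))],-1)@c["R"]; o=-c["R"].T@c["t"]
    X=o+ray*((.172-o[2])/ray[:,2])[:,None]
    if len(X)>8: print(n,"slot px",len(X),*rect(X),X.mean(0).round(4))
if __name__=="__main__":
    import sys; a=[float(x) for x in sys.argv[1:4]]; run(*a)
E
python3 keyin.py .387 .184 .215
```

```text
side blade [374 237  10  14  73] [388.6 183.1] [ 8.8 24.6] 28.8 [0.3875 0.1873 0.2224]
side shaft [374 230  12   8  81] [388.1 184.4] [ 7.1 13.7] 83.8 [0.3883 0.1852 0.237 ]
side collar [354 199  63  31 944] [387.7 181.4] [63.9 64.1] 9.6 [0.3914 0.1963 0.2678]
side head [355 260  36  26 658] [388.  184.7] [39.4 49.3] 9.1 [0.3883 0.1867 0.171 ]
side slot px 103 [390.  183.4] [36.3 39.4] 8.6 [0.3904 0.1774 0.172 ]
```

>>> step_arm(
  increments=[
    {"tx": 0, "ty": 1, "tz": -20, "ax": 0, "ay": 0, "az": 0, "claw": -1},
    {"tx": 0, "ty": 0, "tz": -15, "ax": 0, "ay": 0, "az": 0, "claw": -1},
    {"tx": 0, "ty": 0, "tz": -5, "ax": 0, "ay": 0, "az": 0, "claw": -1},
    {"tx": 0, "ty": 0, "tz": -2, "ax": 0, "ay": 0, "az": 0, "claw": -1},
    {"tx": 0, "ty": 0, "tz": -2, "ax": 0, "ay": 0, "az": 0, "claw": -1},
    {"tx": 0, "ty": 0, "tz": 0, "ax": 0, "ay": 0, "az": 0, "claw": -1},
  ],
  newtons=60,
)

```text
time_s: 23.85
tcp_pos: [0.3872, 0.1847, 0.2559]
eef_rot: [-180.0, 0.0, -81.1]
contact_force: [-0.5, 0.8, -2.4]
gripper_width: 0.0235
```

>>> step_arm(
  increments=[
    {"tx": 0, "ty": 0, "tz": -2, "ax": 0, "ay": 0, "az": 0, "claw": -1},
    {"tx": 0, "ty": 0, "tz": -2, "ax": 0, "ay": 0, "az": 0, "claw": -1},
    {"tx": 0, "ty": 0, "tz": 0, "ax": 0, "ay": 0, "az": 0, "claw": -1},
  ],
)

```text
time_s: 24.15
tcp_pos: [0.3868, 0.1846, 0.2514]
eef_rot: [180.0, -0.0, -81.1]
contact_force: [0.0, 0.4, -2.9]
gripper_width: 0.0237
```

>>> step_arm(
  increments=[
    {"tx": 0, "ty": 0, "tz": -2, "ax": 0, "ay": 0, "az": 0, "claw": -1},
    {"tx": 0, "ty": 0, "tz": -2, "ax": 0, "ay": 0, "az": 0, "claw": -1},
    {"tx": 0, "ty": 0, "tz": -1.5, "ax": 0, "ay": 0, "az": 0, "claw": -1},
    {"tx": 0, "ty": 0, "tz": 0, "ax": 0, "ay": 0, "az": 0, "claw": -1},
  ],
)

```text
time_s: 24.55
tcp_pos: [0.3868, 0.1845, 0.2458]
eef_rot: [180.0, -0.0, -81.1]
contact_force: [0.6, 0.3, -2.3]
gripper_width: 0.0235
```

>>> step_arm(
  increments=[
    {"tx": 0, "ty": 0, "tz": 0, "ax": 0, "ay": 0, "az": -7, "claw": -1},
    {"tx": 0, "ty": 0, "tz": 0, "ax": 0, "ay": 0, "az": -7, "claw": -1},
    {"tx": 0, "ty": 0, "tz": 0, "ax": 0, "ay": 0, "az": -7, "claw": -1},
    {"tx": 0, "ty": 0, "tz": 0, "ax": 0, "ay": 0, "az": -7, "claw": -1},
    {"tx": 0, "ty": 0, "tz": 0, "ax": 0, "ay": 0, "az": 0, "claw": -1},
  ],
)

```text
time_s: 25.05
tcp_pos: [0.3873, 0.1846, 0.2461]
eef_rot: [-180.0, 0.0, -109.2]
contact_force: [2.1, -0.5, -4.7]
gripper_width: 0.0236
```

```bash
python3 look.py rack | grep -v "cap\|bar"
```

```text
25.05 [0.3873 0.1846 0.2461] [-1.7996e+02  1.0000e-02 -1.0916e+02] [ 52.1  -3.6 -28.3   0.  -65.2 -71.2] [ 2.1 -0.5 -4.7] [-0.22 -1.25  0.03] 0.0236
head [ 99 145  27  24 354] [662.7 228.5] [39.3 46.7] 25.6 z 0.1722 mean [0.6623 0.2276 0.172 ]
tongue [ 57 158  48  30 555] [628.7 298.4] [ 26.3 103.4] 26.1 z 0.1593 mean [0.6281 0.2982 0.1592]
tongue [110 161  16   9  61] [644.4 217. ] [ 7.6 37. ] 25.2 z 0.1589 mean [0.6446 0.2171 0.1585]
head [356 259  31  29 566] [388.3 185.8] [43.6 39.5] 78.5 z 0.1717 mean [0.3897 0.1912 0.1716]
head [155 260  33  29 642] [664.2 226.9] [38.9 48.7] 25.7 z 0.1716 mean [0.6628 0.2302 0.1712]
tongue [168 268   7  14  66] [667.5 219.5] [ 6.5 25.3] 26.6 z 0.1597 mean [0.6677 0.219  0.1599]
tongue [ 153  269   45   92 1711] [638.1 279.9] [ 51.9 145.7] 26.1 z 0.1586 mean [0.6322 0.2936 0.1584]
tongue [ 351  268   39   89 1645] [396.2 240.9] [144.6  51.1] 82.2 z 0.1586 mean [0.4007 0.2558 0.1585]
```

>>> step_arm(
  increments=[
    {"tx": 0, "ty": 0, "tz": 0, "ax": 0, "ay": 0, "az": -7, "claw": -1},
    {"tx": 0, "ty": 0, "tz": 0, "ax": 0, "ay": 0, "az": -7, "claw": -1},
    {"tx": 0, "ty": 0, "tz": 0, "ax": 0, "ay": 0, "az": -7, "claw": -1},
    {"tx": 0, "ty": 0, "tz": 0, "ax": 0, "ay": 0, "az": -7, "claw": -1},
    {"tx": 0, "ty": 0, "tz": 0, "ax": 0, "ay": 0, "az": -7, "claw": -1},
    {"tx": 0, "ty": 0, "tz": 0, "ax": 0, "ay": 0, "az": -7, "claw": -1},
    {"tx": 0, "ty": 0, "tz": 0, "ax": 0, "ay": 0, "az": -7, "claw": -1},
    {"tx": 0, "ty": 0, "tz": 0, "ax": 0, "ay": 0, "az": -7, "claw": -1},
    {"tx": 0, "ty": 0, "tz": 0, "ax": 0, "ay": 0, "az": -7, "claw": -1},
    {"tx": 0, "ty": 0, "tz": 0, "ax": 0, "ay": 0, "az": 0, "claw": -1},
  ],
)

```text
time_s: 26.15
tcp_pos: [0.3869, 0.1849, 0.2462]
eef_rot: [180.0, 0.0, -172.0]
contact_force: [0.6, 0.7, -2.8]
gripper_width: 0.0233
```

```bash
python3 look.py rack | grep -v "bar"
```

```text
26.15 [0.3869 0.1849 0.2462] [ 1.7997e+02  1.0000e-02 -1.7201e+02] [  52.1   -3.6  -28.3   -0.   -65.2 -134.1] [ 0.6  0.7 -2.8] [ 0.31 -0.64  0.  ] 0.0233
head [ 99 145  27  25 359] [663.2 228.4] [39.9 46.8] 25.7 z 0.1719 mean [0.6621 0.2278 0.1718]
tongue [ 57 158  48  30 554] [628.2 298.6] [ 26.7 103.8] 26.5 z 0.1593 mean [0.6282 0.298  0.1592]
tongue [106 227  23  46 546] [463.  208.4] [99.7 26.6] 17.6 z 0.1594 mean [0.4663 0.2083 0.1593]
head [155 260  33  30 648] [663.9 227.4] [38.9 49.3] 25.8 z 0.1716 mean [0.6628 0.2304 0.1712]
head [352 263  42  23 616] [387.7 184.1] [46.6 40.1] 16.8 z 0.1716 mean [0.3891 0.1904 0.1714]
tongue [167 267   8  15  67] [667.4 219.7] [ 6.6 25.7] 26.8 z 0.1599 mean [0.6677 0.219  0.16  ]
tongue [ 153  269   45   92 1721] [638.5 278.5] [ 51.5 146.1] 26.3 z 0.1586 mean [0.6323 0.2933 0.1584]
tongue [ 280  273  113   24 1407] [437.9 201.5] [154.   36.3] 11.4 z 0.1586 mean [0.4478 0.2078 0.1583]
```

>>> step_arm(
  increments=[
    {"tx": 0, "ty": 0, "tz": 0, "ax": 0, "ay": 0, "az": -5, "claw": -1},
    {"tx": 0, "ty": 0, "tz": 0, "ax": 0, "ay": 0, "az": -4, "claw": -1},
    {"tx": 0, "ty": 0, "tz": 0, "ax": 0, "ay": 0, "az": 0, "claw": -1},
  ],
)

```text
time_s: 26.55
tcp_pos: [0.3869, 0.1849, 0.2462]
eef_rot: [180.0, 0.0, 179.1]
contact_force: [0.4, 2.1, -2.0]
gripper_width: 0.0235
```

```bash
python3 look.py rack | grep -v "bar\|cap"|grep -v "6[236]..*6[236]"
```

```text
26.55 [0.3869 0.1849 0.2462] [179.97   0.   179.09] [  52.1   -3.6  -28.3   -0.   -65.2 -143. ] [ 0.4  2.1 -2. ] [ 0.64 -0.25  0.07] 0.0235
tongue [115 226  16  49 579] [464. 197.] [102.7  27.1] 9.0 z 0.1593 mean [0.4656 0.1961 0.1592]
head [353 262  40  22 611] [387.8 184.3] [47.  39.8] 6.9 z 0.1717 mean [0.3892 0.1899 0.1715]
tongue [ 153  269   45   92 1711] [644.4 279.9] [ 50.7 147.2] 20.1 z 0.1586 mean [0.6323 0.2933 0.1584]
tongue [ 279  272  112   23 1345] [440.4 194.5] [152.7  36. ] 2.9 z 0.1586 mean [0.4494 0.1992 0.1583]
```

>>> step_arm(
  increments=[
    {"tx": 0, "ty": 0, "tz": 0, "ax": 0, "ay": 0, "az": -1.5, "claw": -1},
    {"tx": 0, "ty": 0, "tz": 0, "ax": 0, "ay": 0, "az": -1.5, "claw": -1},
    {"tx": 0, "ty": 0, "tz": 0, "ax": 0, "ay": 0, "az": 0, "claw": -1},
  ],
)

```text
time_s: 26.95
tcp_pos: [0.3869, 0.1848, 0.2461]
eef_rot: [180.0, 0.0, 176.0]
contact_force: [-0.2, 1.3, -1.2]
gripper_width: 0.0239
```

```bash
python3 look.py rack | grep -v "bar\|cap"|grep -v "6[236]..*6[236]"
```

```text
26.95 [0.3869 0.1848 0.2461] [1.7998e+02 1.0000e-02 1.7595e+02] [  52.1   -3.6  -28.3   -0.   -65.2 -146.1] [-0.2  1.3 -1.2] [1.09 0.07 0.78] 0.0239
tongue [115 226  16  49 594] [464.2 196.5] [102.5  26.6] 7.9 z 0.1592 mean [0.4644 0.1958 0.1592]
tongue [ 279  272  112   23 1347] [440.4 194.3] [152.8  37.4] 3.1 z 0.1586 mean [0.4489 0.1991 0.1583]
```

>>> step_arm(
  increments=[
    {"tx": 0, "ty": 0, "tz": 0, "ax": 0, "ay": 0, "az": 5, "claw": -1},
    {"tx": 0, "ty": 0, "tz": 0, "ax": 0, "ay": 0, "az": 4, "claw": -1},
    {"tx": 0, "ty": 0, "tz": 5, "ax": 0, "ay": 0, "az": 0, "claw": -1},
    {"tx": 0, "ty": 0, "tz": 10, "ax": 0, "ay": 0, "az": 0, "claw": -1},
    {"tx": 0, "ty": 0, "tz": 20, "ax": 0, "ay": 0, "az": 0, "claw": -1},
    {"tx": 0, "ty": 0, "tz": 18.5, "ax": 0, "ay": 0, "az": 0, "claw": -1},
    {"tx": 20, "ty": 3, "tz": 0, "ax": 0, "ay": 0, "az": 8, "claw": -1},
    {"tx": 20, "ty": 3, "tz": 0, "ax": 0, "ay": 0, "az": 8, "claw": -1},
    {"tx": 20, "ty": 3, "tz": 0, "ax": 0, "ay": 0, "az": 8, "claw": -1},
    {"tx": 20, "ty": 3, "tz": 0, "ax": 0, "ay": 0, "az": 8, "claw": -1},
    {"tx": 20, "ty": 3, "tz": 0, "ax": 0, "ay": 0, "az": 8, "claw": -1},
    {"tx": 20, "ty": 3, "tz": 0, "ax": 0, "ay": 0, "az": 8, "claw": -1},
  ],
)

```text
time_s: 28.25
tcp_pos: [0.5078, 0.2024, 0.3003]
eef_rot: [-180.0, -0.0, -126.9]
contact_force: [-0.9, -0.2, -1.6]
gripper_width: 0.0238
```

>>> step_arm(
  increments=[
    {"tx": 20, "ty": 3, "tz": 0, "ax": 0, "ay": 0, "az": 8, "claw": -1},
    {"tx": 20, "ty": 3, "tz": 0, "ax": 0, "ay": 0, "az": 8, "claw": -1},
    {"tx": 20, "ty": 3, "tz": 0, "ax": 0, "ay": 0, "az": 8, "claw": -1},
    {"tx": 20, "ty": 3, "tz": 0, "ax": 0, "ay": 0, "az": 8, "claw": -1},
    {"tx": 20, "ty": 3, "tz": 0, "ax": 0, "ay": 0, "az": 8, "claw": -1},
    {"tx": 20, "ty": 3, "tz": 0, "ax": 0, "ay": 0, "az": 8, "claw": -1},
    {"tx": 18, "ty": 4, "tz": 0, "ax": 0, "ay": 0, "az": 8, "claw": -1},
    {"tx": 18, "ty": 3, "tz": 0, "ax": 0, "ay": 0, "az": 7, "claw": -1},
    {"tx": 0, "ty": 0, "tz": 0, "ax": 0, "ay": 0, "az": 0, "claw": -1},
    {"tx": 0, "ty": 0, "tz": 0, "ax": 0, "ay": 0, "az": 0, "claw": -1},
    {"tx": 0, "ty": 0, "tz": 0, "ax": 0, "ay": 0, "az": 0, "claw": -1},
  ],
)

```text
time_s: 29.35
tcp_pos: [0.6625, 0.2274, 0.2999]
eef_rot: [180.0, -0.0, -64.2]
contact_force: [0.1, -0.4, -1.6]
gripper_width: 0.0237
```

```bash
python3 look.py rack |grep -v bar; python3 keyin.py .663 .228 .215
```

```text
29.35 [0.6625 0.2274 0.2999] [179.99  -0.   -64.2 ] [ 34.8  21.5   9.2   0.  -77.6  -9. ] [ 0.1 -0.4 -1.6] [0.03 0.03 0.02] 0.0237
head [108 145  18  21 157] [665.4 222.3] [38.5 32.9] 25.8 z 0.1718 mean [0.6624 0.2153 0.1717]
head [114 276  21  26 404] [386.9 183.9] [45.8 39.1] 9.2 z 0.1725 mean [0.3868 0.1834 0.1722]
tongue [115 226  17  52 629] [462.2 196.4] [106.5  26.7] 9.1 z 0.1592 mean [0.4615 0.1957 0.1592]
tongue [134 278   5  18  61] [390.4 162.5] [34.9  7.5] 9.9 z 0.1596 mean [0.3901 0.163  0.1592]
head [155 260  33  30 644] [664.  227.3] [38.9 48.2] 25.7 z 0.1716 mean [0.6628 0.2303 0.1712]
head [353 262  40  22 713] [388.1 184.1] [46.3 39.6] 8.0 z 0.1714 mean [0.3884 0.1862 0.1709]
tongue [168 268   7  14  68] [667.2 220. ] [ 6.6 26.3] 26.2 z 0.16 mean [0.6676 0.2191 0.16  ]
tongue [ 153  269   45   92 1710] [638.  278.6] [ 51.8 146.6] 26.8 z 0.1586 mean [0.6323 0.2935 0.1584]
tongue [ 279  272  112   23 1347] [440.5 194.2] [152.6  37.3] 3.3 z 0.1586 mean [0.4492 0.1992 0.1582]
side blade [163 240   9  13  32] [661.5 232.8] [ 5.4 15.3] 39.4 [0.6587 0.2352 0.2238]
side shaft [161 230  12  10  97] [661.1 228.9] [13.8  8.5] 22.4 [0.6606 0.2297 0.2378]
side collar [137 202  57  33 967] [662.  226.6] [63.7 63.5] 26.4 [0.657  0.2409 0.2685]
side head [155 260  33  30 645] [663.9 227.3] [39.  49.3] 25.7 [0.6628 0.2302 0.1712]
side slot px 36 [658.2 222.3] [22.4 35.3] 30.1 [0.6634 0.2281 0.172 ]
```

>>> step_arm(
  increments=[
    {"tx": 1.2, "ty": 0.5, "tz": -20, "ax": 0, "ay": 0, "az": 0, "claw": -1},
    {"tx": 0, "ty": 0, "tz": -15, "ax": 0, "ay": 0, "az": 0, "claw": -1},
    {"tx": 0, "ty": 0, "tz": -5, "ax": 0, "ay": 0, "az": 0, "claw": -1},
    {"tx": 0, "ty": 0, "tz": -2, "ax": 0, "ay": 0, "az": 0, "claw": -1},
    {"tx": 0, "ty": 0, "tz": -2, "ax": 0, "ay": 0, "az": 0, "claw": -1},
    {"tx": 0, "ty": 0, "tz": -2, "ax": 0, "ay": 0, "az": 0, "claw": -1},
    {"tx": 0, "ty": 0, "tz": 0, "ax": 0, "ay": 0, "az": 0, "claw": -1},
  ],
)

```text
time_s: 30.2
tcp_pos: [0.6642, 0.2282, 0.2539]
eef_rot: [-180.0, 0.0, -64.1]
contact_force: [0.2, -0.0, -3.2]
gripper_width: 0.0241
```

>>> step_arm(
  increments=[
    {"tx": 0, "ty": 0, "tz": -2, "ax": 0, "ay": 0, "az": 0, "claw": -1},
    {"tx": 0, "ty": 0, "tz": 0, "ax": 0, "ay": 0, "az": 0, "claw": -1},
  ],
)

```text
time_s: 30.4
tcp_pos: [0.6641, 0.2281, 0.2515]
eef_rot: [180.0, 0.0, -64.1]
contact_force: [0.7, -0.9, -3.1]
gripper_width: 0.0235
```

No contact, so the blade is in the slot. I'll go to depth and start turning anticlockwise.

>>> step_arm(
  increments=[
    {"tx": 0, "ty": 0, "tz": -2, "ax": 0, "ay": 0, "az": 0, "claw": -1},
    {"tx": 0, "ty": 0, "tz": -2, "ax": 0, "ay": 0, "az": 0, "claw": -1},
    {"tx": 0, "ty": 0, "tz": -1.5, "ax": 0, "ay": 0, "az": 0, "claw": -1},
    {"tx": 0, "ty": 0, "tz": 0, "ax": 0, "ay": 0, "az": 0, "claw": -1},
  ],
)

```text
time_s: 30.8
tcp_pos: [0.6639, 0.2281, 0.2456]
eef_rot: [180.0, 0.0, -64.1]
contact_force: [0.9, 0.0, -2.4]
gripper_width: 0.0239
```

>>> step_arm(
  increments=[
    {"tx": 0, "ty": 0, "tz": 0, "ax": 0, "ay": 0, "az": 7, "claw": -1},
    {"tx": 0, "ty": 0, "tz": 0, "ax": 0, "ay": 0, "az": 7, "claw": -1},
    {"tx": 0, "ty": 0, "tz": 0, "ax": 0, "ay": 0, "az": 7, "claw": -1},
    {"tx": 0, "ty": 0, "tz": 0, "ax": 0, "ay": 0, "az": 0, "claw": -1},
  ],
)

```text
time_s: 31.2
tcp_pos: [0.6644, 0.2284, 0.246]
eef_rot: [-180.0, -0.0, -43.0]
contact_force: [1.3, 2.0, -3.7]
gripper_width: 0.0235
```

```bash
python3 look.py rack | grep -v "bar\|cap"
```

```text
31.2 [0.6644 0.2284 0.246 ] [-1.7995e+02 -1.0000e-02 -4.2970e+01] [ 34.8  23.1   4.6  -0.  -71.5  12.2] [ 1.3  2.  -3.7] [ 0.42 -0.65 -0.07] 0.0235
head [114 276  21  26 400] [386.8 184.1] [45.8 39.9] 9.3 z 0.1722 mean [0.3868 0.1837 0.172 ]
tongue [ 62 170  31  29 375] [605.1 299.9] [26.7 76.2] 38.3 z 0.1591 mean [0.6031 0.3024 0.1591]
tongue [115 226  17  52 626] [462.2 196.9] [106.8  27.3] 9.2 z 0.1593 mean [0.4615 0.1957 0.1592]
tongue [134 278   5  19  62] [389.6 162.6] [36.3  7.5] 9.1 z 0.1593 mean [0.3896 0.163  0.159 ]
head [152 262  38  28 553] [663.2 228.5] [39. 45.] 38.9 z 0.1716 mean [0.6595 0.2352 0.1715]
head [353 262  40  22 705] [387.7 183.8] [46.4 40.4] 8.4 z 0.1714 mean [0.3883 0.1862 0.1709]
tongue [ 279  272  113   23 1335] [439.9 194.3] [153.8  36.8] 2.9 z 0.1586 mean [0.4493 0.1991 0.1582]
tongue [ 153  276   67   78 1647] [627.1 269.4] [ 44.8 148.3] 44.7 z 0.1586 mean [0.6199 0.286  0.1584]
```

>>> step_arm(
  increments=[
    {"tx": 0, "ty": 0, "tz": 0, "ax": 0, "ay": 0, "az": 7, "claw": -1},
    {"tx": 0, "ty": 0, "tz": 0, "ax": 0, "ay": 0, "az": 7, "claw": -1},
    {"tx": 0, "ty": 0, "tz": 0, "ax": 0, "ay": 0, "az": 7, "claw": -1},
    {"tx": 0, "ty": 0, "tz": 0, "ax": 0, "ay": 0, "az": 7, "claw": -1},
    {"tx": 0, "ty": 0, "tz": 0, "ax": 0, "ay": 0, "az": 7, "claw": -1},
    {"tx": 0, "ty": 0, "tz": 0, "ax": 0, "ay": 0, "az": 7, "claw": -1},
    {"tx": 0, "ty": 0, "tz": 0, "ax": 0, "ay": 0, "az": 7, "claw": -1},
    {"tx": 0, "ty": 0, "tz": 0, "ax": 0, "ay": 0, "az": 6, "claw": -1},
    {"tx": 0, "ty": 0, "tz": 0, "ax": 0, "ay": 0, "az": 3, "claw": -1},
    {"tx": 0, "ty": 0, "tz": 0, "ax": 0, "ay": 0, "az": 2, "claw": -1},
    {"tx": 0, "ty": 0, "tz": 0, "ax": 0, "ay": 0, "az": 0, "claw": -1},
  ],
)

```text
time_s: 32.4
tcp_pos: [0.6646, 0.2289, 0.246]
eef_rot: [-179.9, -0.1, 16.8]
contact_force: [3.7, 3.3, -5.1]
gripper_width: 0.0239
```

```bash
python3 look.py rack | grep -v "bar\|cap"
```

```text
32.4 [0.6646 0.2289 0.246 ] [-1.7995e+02 -9.0000e-02  1.6820e+01] [ 34.8  23.1   4.6  -0.  -71.4  72. ] [ 3.7  3.3 -5.1] [ 1.42 -1.46 -0.09] 0.0239
head [114 276  21  26 403] [386.7 184.3] [45.8 39.6] 10.0 z 0.1723 mean [0.3868 0.1835 0.1722]
tongue [108 149  18  69 649] [607.6 218.7] [148.4  35.8] 1.5 z 0.1594 mean [0.5936 0.2166 0.1593]
tongue [115 226  17  52 631] [462.3 196.5] [106.8  27. ] 9.0 z 0.1594 mean [0.4613 0.1956 0.1594]
head [353 262  40  22 701] [388.  184.3] [46.  39.6] 9.0 z 0.1715 mean [0.3885 0.1863 0.171 ]
head [151 264  39  22 617] [664.2 228. ] [47.4 39.5] 9.9 z 0.1716 mean [0.6615 0.2335 0.1714]
tongue [ 152  271  113   26 1404] [611.2 222.1] [153.5  37.8] 14.1 z 0.1586 mean [0.6014 0.2243 0.1582]
tongue [ 279  272  112   23 1346] [440.3 193.6] [153.1  37.6] 2.7 z 0.1587 mean [0.4493 0.1992 0.1583]
```

>>> step_arm(
  increments=[
    {"tx": 0, "ty": 0, "tz": 0, "ax": 0, "ay": 0, "az": 1.5, "claw": -1},
    {"tx": 0, "ty": 0, "tz": 0, "ax": 0, "ay": 0, "az": 1.5, "claw": -1},
    {"tx": 0, "ty": 0, "tz": 0, "ax": 0, "ay": 0, "az": 0, "claw": -1},
  ],
)

```text
time_s: 32.8
tcp_pos: [0.6646, 0.2289, 0.246]
eef_rot: [-179.9, -0.1, 19.8]
contact_force: [2.5, 3.8, -5.6]
gripper_width: 0.0239
```

```bash
python3 -c "
from plant import r
s=r.get_state();print(s['eef_rot'],s['moment'],s['contact_force'])"
```

```text
[-1.79944240e+02 -9.29752488e-02  1.98200974e+01] [ 1.74353209 -1.6612773  -0.46748542] [ 2.48921591  3.76553658 -5.56514003]
```

>>> step_arm(
  increments=[
    {"tx": 0, "ty": 0, "tz": 0, "ax": 0, "ay": 0, "az": 1, "claw": -1},
    {"tx": 0, "ty": 0, "tz": 0, "ax": 0, "ay": 0, "az": 0, "claw": -1},
    {"tx": 0, "ty": 0, "tz": 0, "ax": 0, "ay": 0, "az": -5, "claw": -1},
    {"tx": 0, "ty": 0, "tz": 0, "ax": 0, "ay": 0, "az": -5, "claw": -1},
    {"tx": 0, "ty": 0, "tz": 5, "ax": 0, "ay": 0, "az": 0, "claw": -1},
    {"tx": 0, "ty": 0, "tz": 10, "ax": 0, "ay": 0, "az": 0, "claw": -1},
    {"tx": 0, "ty": 0, "tz": 20, "ax": 0, "ay": 0, "az": 0, "claw": -1},
    {"tx": 0, "ty": 0, "tz": 18.5, "ax": 0, "ay": 0, "az": 0, "claw": -1},
    {"tx": -12, "ty": -45, "tz": 0, "ax": 0, "ay": 0, "az": -2, "claw": -1},
    {"tx": -12, "ty": -45, "tz": 0, "ax": 0, "ay": 0, "az": -2, "claw": -1},
    {"tx": -12, "ty": -45, "tz": 0, "ax": 0, "ay": 0, "az": -2, "claw": -1},
    {"tx": -12, "ty": -45, "tz": 0, "ax": 0, "ay": 0, "az": -2, "claw": -1},
  ],
)

```text
time_s: 34.0
tcp_pos: [0.6153, 0.0463, 0.3009]
eef_rot: [180.0, -0.1, 3.0]
contact_force: [0.6, -1.1, -1.7]
gripper_width: 0.024
```

```bash
python3 look.py rack bar save p3| grep -v "bar \["
```

```text
34.0 [0.6153 0.0463 0.3009] [ 1.7998e+02 -5.0000e-02  2.9700e+00] [ 22.4  13.4  -2.1   0.  -74.4  70.5] [ 0.6 -1.1 -1.7] [-0.11 -0.12 -0.01] 0.024
top onbar cap 1107 [523.7 205. ] [151.2  65.7] 8.9 0.143
top onbar cap 97 [570.9 239.5] [48.2 11.1] 8.4 0.142
top onbar cap 98 [468.4 224. ] [47.8 11.4] 8.4 0.143
head [102 146  12  23 198] [662.1 236.3] [47.9 26. ] 3.9 z 0.1721 mean [0.6612 0.2373 0.172 ]
head [114 276  21  26 401] [386.8 184.2] [45.9 39.3] 8.6 z 0.1723 mean [0.3868 0.1835 0.1723]
tongue [109 168  17  50 490] [587.8 217. ] [107.3  27.3] 9.6 z 0.1593 mean [0.5787 0.2156 0.1593]
tongue [115 226  17  52 627] [462.4 196.7] [107.   26.9] 8.6 z 0.1595 mean [0.462  0.1957 0.1594]
tongue [134 278   5  18  60] [390.3 162.3] [34.8  8.1] 8.0 z 0.1596 mean [0.3901 0.1629 0.1592]
side onbar cap 1107 [523.3 204.8] [49.7 64.3] 8.6 0.144
side onbar cap 894 [573.4 225. ] [48.3 40. ] 10.4 0.142
side onbar cap 914 [470.1 208.2] [51.6 40.7] 9.2 0.142
head [152 263  38  24 721] [663.8 227.2] [46.  41.4] 10.2 z 0.1714 mean [0.6628 0.2297 0.1709]
head [353 262  40  22 703] [387.9 184.2] [47.3 40.1] 7.0 z 0.1715 mean [0.3884 0.1862 0.171 ]
tongue [ 279  269  112   26 1340] [440.5 193.2] [152.8  38.8] 2.7 z 0.1586 mean [0.4496 0.1991 0.1582]
tongue [ 152  273  113   23 1381] [611.1 222.1] [154.2  35.2] 15.4 z 0.1586 mean [0.6012 0.2231 0.1582]
```

>>> step_arm(
  increments=[
    {"tx": -14, "ty": -42, "tz": 0, "ax": 0, "ay": 0, "az": -1.3, "claw": -1},
    {"tx": -14, "ty": -42, "tz": 0, "ax": 0, "ay": 0, "az": -1.3, "claw": -1},
    {"tx": -14, "ty": -42, "tz": 0, "ax": 0, "ay": 0, "az": -1.3, "claw": -1},
    {"tx": -14, "ty": -42, "tz": 0, "ax": 0, "ay": 0, "az": -1.3, "claw": -1},
    {"tx": -14, "ty": -42, "tz": 0, "ax": 0, "ay": 0, "az": -1.3, "claw": -1},
    {"tx": -14, "ty": -42, "tz": 0, "ax": 0, "ay": 0, "az": -1.3, "claw": -1},
    {"tx": -14, "ty": -42, "tz": 0, "ax": 0, "ay": 0, "az": -1.3, "claw": -1},
    {"tx": -14, "ty": -42, "tz": 0, "ax": 0, "ay": 0, "az": -1.3, "claw": -1},
    {"tx": -14, "ty": -41, "tz": 0, "ax": 0, "ay": 0, "az": -1.3, "claw": -1},
    {"tx": -15.4, "ty": -39.9, "tz": 0, "ax": 0, "ay": 0, "az": -1.2, "claw": -1},
    {"tx": 0, "ty": 0, "tz": 0, "ax": 0, "ay": 0, "az": 0, "claw": -1},
    {"tx": 0, "ty": 0, "tz": 0, "ax": 0, "ay": 0, "az": 0, "claw": -1},
  ],
)

```text
time_s: 35.3
tcp_pos: [0.474, -0.3698, 0.3002]
eef_rot: [180.0, -0.0, -10.0]
contact_force: [-0.4, 1.3, -2.5]
gripper_width: 0.0239
```

>>> step_arm(
  increments=[
    {"tx": 0, "ty": 0, "tz": -36, "ax": 0, "ay": 0, "az": 0, "claw": -1},
    {"tx": 0, "ty": 0, "tz": -36, "ax": 0, "ay": 0, "az": 0, "claw": -1},
    {"tx": 0, "ty": 0, "tz": -36, "ax": 0, "ay": 0, "az": 0, "claw": -1},
    {"tx": 0, "ty": 0, "tz": -20, "ax": 0, "ay": 0, "az": 0, "claw": -1},
    {"tx": 0, "ty": 0, "tz": 0, "ax": 0, "ay": 0, "az": 0, "claw": -1},
    {"tx": 0, "ty": 0, "tz": 0, "ax": 0, "ay": 0, "az": 0, "claw": -1},
  ],
)

```text
time_s: 35.9
tcp_pos: [0.4757, -0.3684, 0.1727]
eef_rot: [180.0, -0.0, -9.8]
contact_force: [0.1, -0.3, -1.4]
gripper_width: 0.0236
```

```bash
python3 look.py rack bar key| grep -v "bar \["; python3 - <<'E'
from plant import optics
from h import *
c=optics.capture("side");W=cloud(c);z=W[...,2];d=(c["depth"]>0)&(abs(W[...,0]-.475)<.07)&(abs(W[...,1]+.368)<.07)
for nm,lo,hi in(("blade+shaft",.082,.128),("collar",.130,.1425)):
    for P,s in blobs(c,d&(z>lo)&(z<hi),20): print(nm,s,*rect(P),P.mean(0).round(4))
cv2.imwrite("pics/r1.png",cv2.resize(c["image"][90:210,250:390],None,fx=4,fy=4,interpolation=cv2.INTER_CUBIC))
E
```

```text
35.9 [ 0.4757 -0.3684  0.1727] [ 1.7996e+02 -3.0000e-02 -9.8400e+00] [-19.1  16.9 -14.7   0.  -58.4  99.3] [ 0.1 -0.3 -1.4] [-0.07 -0.05 -0.07] 0.0236
top onbar cap 287 [580.3 193.1] [52.2 24.7] 7.1 0.143
top onbar cap 98 [570.9 239.9] [48.5 10.5] 9.5 0.143
top onbar cap 816 [498.  200.6] [99.3 64.9] 9.5 0.144
top onbar cap 99 [468.3 223.8] [47.7 10.5] 8.7 0.142
head [102 145  20  24 353] [662.8 228.7] [46.3 39.7] 10.1 z 0.172 mean [0.6622 0.2279 0.1718]
head [114 276  22  26 401] [386.8 184.1] [45.8 38.9] 9.1 z 0.1723 mean [0.3867 0.1833 0.1722]
tongue [108 149  18  69 652] [608.1 217.9] [148.9  35.5] 2.7 z 0.1594 mean [0.594  0.2152 0.1593]
tongue [115 226  17  52 626] [462.3 196.6] [106.7  26.8] 8.7 z 0.1593 mean [0.4614 0.1956 0.1593]
tongue [134 278   5  19  60] [389.6 162. ] [36.3  8.3] 8.6 z 0.1592 mean [0.39   0.1631 0.1592]
rest [374 261  26  14 194] [ 432.  -382.9] [59.5 20.4] 79.0 z 0.0659 [ 0.4312 -0.381   0.0657]
side onbar cap 1092 [523.2 205. ] [49.7 64.7] 8.6 0.144
side onbar cap 905 [573.  226.3] [48.2 37.8] 11.1 0.142
side onbar cap 901 [469.7 211.7] [52.8 35.5] 12.8 0.142
head [152 263  38  23 723] [664.  227.2] [46.2 40.7] 9.2 z 0.1715 mean [0.6628 0.2298 0.1709]
head [353 262  40  22 694] [387.6 184. ] [47.1 39.3] 9.3 z 0.1715 mean [0.3882 0.1863 0.171 ]
tongue [ 152  273  113   23 1377] [611.1 221.9] [153.9  36.1] 15.1 z 0.1586 mean [0.6012 0.223  0.1583]
tongue [ 279  272  113   23 1345] [439.9 194. ] [154.   37.8] 2.8 z 0.1587 mean [0.449  0.1992 0.1583]
handle [302 141  23   7  46] [ 476.3 -355.3] [36.3 57.5] 78.6 z 0.1371 [ 0.4775 -0.3513  0.1303]
rest [291 154  43  21 570] [ 475.8 -370.7] [107.5  99.9] 80.1 z 0.0657 [ 0.476  -0.3635  0.0653]
blade+shaft [308 143  11  13  92] [ 478.4 -367.6] [12.8 28.4] 74.6 [ 0.4773 -0.3681  0.1051]
collar [301 139  24   6  49] [ 481.4 -340.2] [10.4 59.9] 75.7 [ 0.4816 -0.3405  0.14  ]
```

View pics/r1.png

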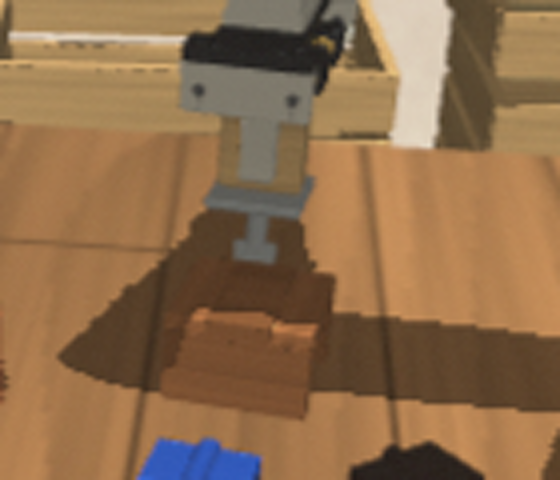

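```bash
cat > tong.py <<'E'
from plant import optics
from h import *
for n in("top","side"):
    c=optics.capture(n);W=cloud(c);z=W[...,2]
    m=(c["depth"]>0)&(z>.154)&(z<.163)&(W[...,1]>.12)&(W[...,1]<.36)
    for nm,h,sg in(("near",(.3873,.184),1),("far",(.6633,.228),-1)):
        u=np.array([np.cos(np.radians(9)),np.sin(np.radians(9))])*sg
        D=W[...,:2]-np.array(h); a=D@u
        P=W[m&(a>.045)&(a<.12)&(np.hypot(D[...,0],D[...,1])<.14)][:,:2]
        l=cv2.fitLine((P*1000).astype(np.float32),cv2.DIST_L2,0,.01,.01).ravel(); d=P.mean(0)-h
        print(n,nm,len(P),"line",np.degrees(np.arctan2(l[1]*np.sign(l[0]),abs(l[0]))).round(2),"from pivot",np.degrees(np.arctan2(sg*d[1],sg*d[0])).round(2),rect(P))
E
python3 tong.py
```

```text
top near 445 line 9.52 from pivot 8.93 (array([468.6, 197.8]), array([75. , 26.5]), 9.2)
top far 411 line 9.36 from pivot 9.07 (array([581.6, 215.7]), array([74.6, 26.9]), 9.2)
side near 748 line 8.51 from pivot 10.36 (array([468.7, 197.4]), array([75.1, 26.2]), 8.5)
side far 791 line 9.81 from pivot 8.05 (array([581.9, 214.3]), array([74.9, 27.2]), 8.8)
```

Both keepers read about 9°, in line with the bar, so they are home. I'll lower the key into the rest.

>>> step_arm(
  increments=[
    {"tx": 0, "ty": 0, "tz": -15, "ax": 0, "ay": 0, "az": 0, "claw": -1},
    {"tx": 0, "ty": 0, "tz": -15, "ax": 0, "ay": 0, "az": 0, "claw": -1},
    {"tx": 0, "ty": 0, "tz": -10, "ax": 0, "ay": 0, "az": 0, "claw": -1},
    {"tx": 0, "ty": 0, "tz": -10, "ax": 0, "ay": 0, "az": 0, "claw": -1},
    {"tx": 0, "ty": 0, "tz": -8, "ax": 0, "ay": 0, "az": 0, "claw": -1},
    {"tx": 0, "ty": 0, "tz": -5, "ax": 0, "ay": 0, "az": 0, "claw": -1},
    {"tx": 0, "ty": 0, "tz": -2, "ax": 0, "ay": 0, "az": 0, "claw": -1},
    {"tx": 0, "ty": 0, "tz": -2, "ax": 0, "ay": 0, "az": 0, "claw": -1},
    {"tx": 0, "ty": 0, "tz": 0, "ax": 0, "ay": 0, "az": 0, "claw": -1},
  ],
)

```text
time_s: 37.05
tcp_pos: [0.4748, -0.3688, 0.1046]
eef_rot: [180.0, -0.0, -10.0]
contact_force: [-0.5, -0.1, -2.9]
gripper_width: 0.0239
```

>>> step_arm(
  increments=[
    {"tx": 0, "ty": 0, "tz": -1, "ax": 0, "ay": 0, "az": 0, "claw": -1},
    {"tx": 0, "ty": 0, "tz": 0, "ax": 0, "ay": 0, "az": 0, "claw": -1},
  ],
)

```text
time_s: 37.25
tcp_pos: [0.4748, -0.3688, 0.1037]
eef_rot: [180.0, -0.0, -10.0]
contact_force: [0.7, -0.1, -3.1]
gripper_width: 0.0238
```

>>> step_arm(
  increments=[
    {"tx": 0, "ty": 0, "tz": 0, "ax": 0, "ay": 0, "az": 0, "claw": -0.3},
    {"tx": 0, "ty": 0, "tz": 0, "ax": 0, "ay": 0, "az": 0, "claw": 0},
    {"tx": 0, "ty": 0, "tz": 0, "ax": 0, "ay": 0, "az": 0, "claw": 1},
    {"tx": 0, "ty": 0, "tz": 0, "ax": 0, "ay": 0, "az": 0, "claw": 1},
    {"tx": 0, "ty": 0, "tz": 0, "ax": 0, "ay": 0, "az": 0, "claw": 1},
    {"tx": 0, "ty": 0, "tz": 0, "ax": 0, "ay": 0, "az": 0, "claw": 1},
    {"tx": 0, "ty": 0, "tz": 10, "ax": 0, "ay": 0, "az": 0, "claw": 1},
    {"tx": 0, "ty": 0, "tz": 30, "ax": 0, "ay": 0, "az": 0, "claw": 1},
    {"tx": 0, "ty": 0, "tz": 40, "ax": 0, "ay": 0, "az": 0, "claw": 1},
    {"tx": 0, "ty": 0, "tz": 40, "ax": 0, "ay": 0, "az": 0, "claw": 1},
    {"tx": 0, "ty": 0, "tz": 40, "ax": 0, "ay": 0, "az": 0, "claw": 1},
    {"tx": 0, "ty": 0, "tz": 0, "ax": 0, "ay": 0, "az": 0, "claw": 1},
  ],
)

```text
time_s: 38.45
tcp_pos: [0.477, -0.3704, 0.2711]
eef_rot: [179.8, -0.6, -9.9]
contact_force: [1.0, 0.2, -0.8]
gripper_width: 0.0877
```

>>> step_arm(
  increments=[
    {"tx": 0, "ty": 45, "tz": 0, "ax": 0, "ay": 0, "az": 0, "claw": 1},
    {"tx": 0, "ty": 45, "tz": 0, "ax": 0, "ay": 0, "az": 0, "claw": 1},
    {"tx": 0, "ty": 45, "tz": 0, "ax": 0, "ay": 0, "az": 0, "claw": 1},
    {"tx": 0, "ty": 45, "tz": 0, "ax": 0, "ay": 0, "az": 0, "claw": 1},
    {"tx": 0, "ty": 0, "tz": 0, "ax": 0, "ay": 0, "az": 0, "claw": 1},
    {"tx": 0, "ty": 0, "tz": 0, "ax": 0, "ay": 0, "az": 0, "claw": 1},
  ],
)

```text
time_s: 39.05
tcp_pos: [0.475, -0.1878, 0.2645]
eef_rot: [-180.0, -0.1, -9.8]
contact_force: [-0.8, 0.1, -0.2]
gripper_width: 0.0877
```

```bash
python3 look.py bar key save p4; python3 tong.py; python3 -c "
import cv2,numpy as np
cv2.imwrite('pics/end.png',np.hstack([cv2.resize(cv2.imread(f'pics/{n}_p4.png'),(400,300)) for n in('top','side')]))"
```

```text
39.05 [ 0.475  -0.1878  0.2645] [-1.7999e+02 -9.0000e-02 -9.8100e+00] [  0.5   4.2 -18.1   0.  -67.7  79.7] [-0.8  0.1 -0.2] [-0.13 -0.04 -0.  ] 0.0877
side onbar cap 1093 [523.2 204.5] [49.9 64.5] 8.1 0.144
side onbar cap 901 [572.8 227.9] [48.  34.3] 10.8 0.142
side onbar cap 913 [469.9 208.3] [51.9 39.5] 8.9 0.142
handle [304 141  22   9 142] [ 475.  -368.9] [23.7 55. ] 83.4 z 0.124 [ 0.4752 -0.3639  0.1226]
collar [300 157  27  12 177] [ 475.7 -370.8] [68.4 64.8] 81.6 z 0.0738 [ 0.4757 -0.3531  0.0738]
rest [291 154  43  22 370] [ 475.9 -370. ] [106.4  99.8] 80.0 z 0.0656 [ 0.4764 -0.3491  0.0652]Traceback (most recent call last):
  File "tong.py", line 10, in <module>
    l=cv2.fitLine((P*1000).astype(np.float32),cv2.DIST_L2,0,.01,.01).ravel(); d=P.mean(0)-h
      ~~~~~~~~~~~^^^^^^^^^^^^^^^^^^^^^^^^^^^^^^^^^^^^^^^^^^^^^^^^^^^
cv2.error: OpenCV(4.12.0) /io/opencv/modules/imgproc/src/linefit.cpp:50: error: (-215:Assertion failed) count > 0 in function 'fitLine2D_wods'
```

View pics/end.png

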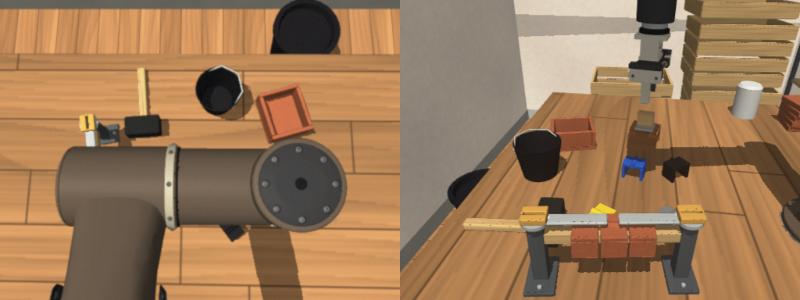

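Everything is in place: the tiles are on the bar, both tongues lie over it, and the key hangs in its rest. The top view is blocked by the arm, but both keepers were measured home just before the key was set down. I'll hand in.

```bash
python3 -c "
from plant import r
print(r.close_job())"
```

```text
the job is handed in; nothing more can be done
None
```

The job is done and handed in at about 39 s. The three terracotta tiles hang side by side on the bar, both keepers are turned home with the key, and the key is back in its rest. I found only three tiles on the table, no fourth. I did not touch the look-alikes or bystanders.

**Last checks:**
- **Tiles:** all three were upright on the bar, with tops at about 145 mm and a combined length of about 156 mm.
- **Keepers:** with the top camera clear, just before I set the key down, both tongues measured about 9.2°, against a bar direction of about 9.0°. The turning moment also rose at the end of each turn, as expected at the stop.
- **Side view of the keepers:** it was less exact. Its straight-line fits gave 8.5° for the near keeper and 9.8° for the far one.
- **Key:** its collar lies on the rest, with the top at 74 mm.

**Failed check:** the final keeper measurement from the top camera failed because the arm blocked its view. After the key was hung, only the side picture confirmed the keepers, and it shows both tongues over the bar. No force reading came near the limits.

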